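# Unload the dead-weight tester

## Robot

A 6-joint arm with a two-finger parallel gripper is mounted at the origin on the work surface. World frame = base frame: x ahead of the robot, y to its left, z up, the work surface at z = 0. Lengths are in m, angles in rad, forces in N, time in s.
With the tool pointing down it reaches from about 0.25 to 0.725 m from the base axis. Payload 4 kg.
Tool frame: the origin (TCP) lies at the very end of the fingers, on their centre line; the grasp point (between the pads) lies 19 mm behind it; z points along the fingers, y is the direction in which the jaws open and shut (so a half turn about z gives the same grasp; the last joint's range is limited). The gripper opens to 85 mm and grips with 20 to 120 N. Pads are 22 mm wide; open, the fingers measure 114 mm over their backs; the gripper's body (76 mm by 85 mm) begins 54 mm behind the grasp point. The pads swing forward as they close: fully open they stand 13 mm farther back than shut.
Start: joints at [1.271, 0.241, 0.005, 1.335, 0, 1.571], TCP at [0.148, 0.478, 0.231] pointing down, gripper open.
Joint ranges: [-2.72, 2.72], [-1.05, 1.87], [-1.09, 1.28], [-1.99, 2.15], [-1.42, 1.44], [-3.14, 3.14]. Speed limits (rad/s): [2.79, 2.79, 3.14, 3.14, 3.14, 3.14].

## Interface

Orientations are given as a unit quaternion [x, y, z, w].
In Python, from workcell import bot, camera gives the robot as it stands. The module is installed in compiled form; this text tells all that it offers.
- The arm moves only by the tool send_rows, never from a script. Its argument "deltas" is a list of rows, each an object with "grip": the opening, from 0 (shut) to 1 (fully open); "translation": the shift along the tool's x, y, z in m, a list of three; "twist": the turn, a rotation vector about the tool's x, y, z in degrees, a list of three. A call has 1 to 5 rows; each row is the pose to reach, as a shift and turn from the pose measured when the call began, along the tool's axes at that moment; what a row does not reach only later rows make up. A row lasts 1/8 s, in which the tool goes at most 62.5 mm and 10.7 degrees, less where a joint would pass 70% of its speed; a pose out of reach is approached as far as the arm can. A call with a gripper value outside its range is refused whole. The fingers move at their own pace and stop on an object; the grip force is fixed at half the most. Time passes only in rows, so rows that repeat a pose let the fingers close. It gives the time, the measured TCP pose, the force and the opening at its end, in the units of the state.
- bot.get_obs(): the state, without advancing time (a new reading comes with each control period).
- camera(name): name is "scene" or "side" or "wrist"; returns a dict with "color" (480x640x3 uint8, blue, green, red), "intrinsics" (3x3 intrinsics, pixels), "xyz" and "rotation" of the camera in the world. Camera axes: x right, y down, z forward; pixel columns grow to the right and rows downward; lengths in m; the calibration is good to about 2 mm. A picture is of the moment at which its call begins. There is no depth.
- bot.job_done(): hands the job in, once; it reports no verdict.
The state is a dict: "clock": time; "joint_pos": joint angles; "joint_vel": joint speeds; "tau": joint torques, N m; "eef_pos": TCP position; "tool_rot": TCP orientation; "ft_force": force on the tool from outside, world axes, zero at the start; "ft_torque": the same for the moment, N m; "grip_width": finger opening in m.
Only numpy, scipy, OpenCV 4.12 (cv2) and the standard library are available. Lean on these libraries where they do the work, as an engineer would, in place of code of your own. Each camera call takes 0.05 s, during which the arm holds its last target.

## Task

The calibration run is over: unload the two stacks of weights from the twin-piston tester and put every weight on the dock of its own colour, lying flat and centred on the disc. Set the weights down: do not let any of them tip over or fall.

Things in the scene. Friction and masses are not known exactly. Their poses are not given: they have to be found in the camera images.
- weight_red: loose red-painted steel disc weight with a 14 mm dark dot in its top, 66 mm in diameter, 22 mm high, about 0.55 kg. Origin at the centre of its underside, z up. At the start the bottom one of either stack, on a 60 mm carrier disc 93 mm above the bench; stacked concentric, merely resting. Stack axes are 140 mm apart on the fixed grey tester.
- weight_blue: loose blue-painted steel disc weight with a 14 mm dark dot in its top, 66 mm in diameter, 22 mm high, about 0.55 kg. Origin at the centre of its underside, z up. At the start the bottom one of either stack, on a 60 mm carrier disc 93 mm above the bench; stacked concentric, merely resting. Stack axes are 140 mm apart on the fixed grey tester.
- weight_yellow: loose yellow-painted steel disc weight with a 14 mm dark dot in its top, 50 mm in diameter, 22 mm high, about 0.33 kg. Origin at the centre of its underside, z up. At the start second in either stack, on the red or blue weight; stacked concentric, merely resting. Stack axes are 140 mm apart on the fixed grey tester.
- weight_green: loose green-painted steel disc weight with a 14 mm dark dot in its top, 50 mm in diameter, 22 mm high, about 0.33 kg. Origin at the centre of its underside, z up. At the start second in either stack, on the red or blue weight; stacked concentric, merely resting. Stack axes are 140 mm apart on the fixed grey tester.
- weight_white: loose white-painted steel disc weight with a 14 mm dark dot in its top, 36 mm in diameter, 22 mm high, about 0.17 kg. Origin at the centre of its underside, z up. At the start top of one stack, on the yellow or green weight; stacked concentric, merely resting. Stack axes are 140 mm apart on the fixed grey tester.
- dock_red: fixed flat round dock with red top: black disc 90 mm in diameter and 6 mm thick carrying a red disc 80 mm in diameter, 8 mm high in all, no rim, lying level on the tray (tray floor 3 mm above the bench). Origin at the centre of its underside, z up, so its top is 8 mm above its origin. It is the place of the red weight.
- dock_blue: fixed flat round dock with blue top: black disc 90 mm in diameter and 6 mm thick carrying a blue disc 80 mm in diameter, 8 mm high in all, no rim, lying level on the tray (tray floor 3 mm above the bench). Origin at the centre of its underside, z up, so its top is 8 mm above its origin. It is the place of the blue weight.
- dock_yellow: fixed flat round dock with yellow top: black disc 90 mm in diameter and 6 mm thick carrying a yellow disc 80 mm in diameter, 8 mm high in all, no rim, lying level on the tray (tray floor 3 mm above the bench). Origin at the centre of its underside, z up, so its top is 8 mm above its origin. It is the place of the yellow weight.
- dock_green: fixed flat round dock with green top: black disc 90 mm in diameter and 6 mm thick carrying a green disc 80 mm in diameter, 8 mm high in all, no rim, lying level on the tray (tray floor 3 mm above the bench). Origin at the centre of its underside, z up, so its top is 8 mm above its origin. It is the place of the green weight.
- dock_white: fixed flat round dock with white top: black disc 90 mm in diameter and 6 mm thick carrying a white disc 80 mm in diameter, 8 mm high in all, no rim, lying level on the tray (tray floor 3 mm above the bench). Origin at the centre of its underside, z up, so its top is 8 mm above its origin. It is the place of the white weight.

How it is judged:
At the end, for the whole second after the job is handed in: Each of the five weights rests flat (within 0.08 rad) on the top of the dock of its own colour, its centre within 12 mm of the dock's centre, its underside 5 to 12 mm above the dock's underside (the dock is 8 mm high), slower than 0.02 m/s (horizontal distance between weight_red and dock_red below 0.012 m and z of weight_red in the frame of dock_red between 0.005 and 0.012 m and angle between each of weight_red, weight_blue, weight_yellow, weight_green, weight_white's own z axis and vertical below 0.08 rad and linear speed of each of weight_red, weight_blue, weight_yellow, weight_green, weight_white below 0.02 m/s and horizontal distance between weight_blue and dock_blue below 0.012 m and z of weight_blue in the frame of dock_blue between 0.005 and 0.012 m and horizontal distance between weight_yellow and dock_yellow below 0.012 m and z of weight_yellow in the frame of dock_yellow between 0.005 and 0.012 m and horizontal distance between weight_green and dock_green below 0.012 m and z of weight_green in the frame of dock_green between 0.005 and 0.012 m and horizontal distance between weight_white and dock_white below 0.012 m and z of weight_white in the frame of dock_white between 0.005 and 0.012 m); the robot touches nothing.
It fails at once if a weight is tipped by more than 0.5 rad (angle between any of weight_red, weight_blue, weight_yellow, weight_green, weight_white's own z axis and vertical above 0.5 rad).
It fails at once if a weight falls or is thrown: faster than 0.7 m/s while the fingers do not touch it (a free fall of 25 mm) ((linear speed of weight_red above 0.7 m/s and contact force between weight_red and the fingers below 0.1 N) or (linear speed of weight_blue above 0.7 m/s and contact force between weight_blue and the fingers below 0.1 N) or (linear speed of weight_yellow above 0.7 m/s and contact force between weight_yellow and the fingers below 0.1 N) or (linear speed of weight_green above 0.7 m/s and contact force between weight_green and the fingers below 0.1 N) or (linear speed of weight_white above 0.7 m/s and contact force between weight_white and the fingers below 0.1 N)).
It also fails if it takes over 122 s, if anything falls off the work surface, if the arm or the gripper's body presses on something with over 40 N, if the wrist force passes 120 N, or if a joint passes its speed limit or range.

## Working session

There is one attempt and no reset: what is moved stays moved. The work goes in short steps, Python scripts to look and compute and a tool call to move; the robot and the scene stay as the last step left them, time stands still between calls to the robot, and variables do not carry over. Pictures are saved under pics/ and viewed, and the job is handed in when it is done.

Besides the shell and the picture viewer there is one more tool, called in YAML: its name, and indented under it one key for each argument. send_rows: Moves the arm, as the interface text tells. Its arguments: {"type":"object","properties":{"deltas":{"type":"array","items":{"type":"object","properties":{"grip":{"type":"number"},"translation":{"type":"array","items":{"type":"number"}},"twist":{"type":"array","items":{"type":"number"}}}}}},"required":["deltas"]}

```bash
mkdir -p pics
python3 - <<'E'
from workcell import bot,camera
import cv2
o=bot.get_obs()
for k,v in o.items(): print(k,v)
for n in("scene","side","wrist"):
    c=camera(n);cv2.imwrite(f"pics/{n}0.png",c["color"]);print(n,c["xyz"],c["rotation"],c["intrinsics"])
E
```

```text
clock 0.0
joint_pos [ 1.27100675e+00  2.41399037e-01  3.68040217e-03  1.33523934e+00
 -3.07081710e-05  1.57077534e+00]
joint_vel [ 0.00033047 -0.00091801 -0.00118296 -0.00086281  0.00030654  0.00036335]
tau [ 7.00970813e-04 -3.72320795e+01  2.52407062e+01  1.69620174e-02
  6.18919034e-05  2.44004113e-06]
eef_pos [0.14747072 0.47705677 0.23040324]
tool_rot [ 1.49323622e-01  9.88787787e-01 -1.07099385e-03 -1.46232904e-04]
ft_force [ 0.8942242   0.19934756 -0.37762363]
ft_torque [-0.02867232  0.04785436  0.03749426]
grip_width 0.08568572900227031
scene [ 1.25535369 -0.37475512  0.97217537] [ 0.79404206  0.48164312 -0.1903189  -0.31827006] [[543.19430508   0.         316.90494163]
 [  0.         543.19430508 245.08627622]
 [  0.           0.           1.        ]]
side [ 0.08116837 -0.66377661  0.74773669] [ 0.86132565 -0.26843661  0.12700698 -0.41222461] [[556.62083312   0.         317.85325544]
 [  0.         556.62083312 239.00516242]
 [  0.           0.           1.        ]]
wrist [0.06768387 0.50176631 0.37260274] [0.79373297 0.58545873 0.09743485 0.1331634 ] [[409.41495411   0.         320.97413121]
 [  0.         409.41495411 242.15915591]
 [  0.           0.           1.        ]]
```

View pics/scene0.png

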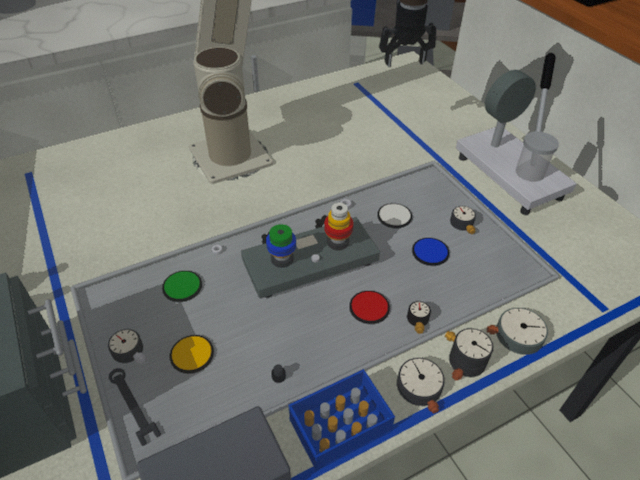

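View pics/side0.png

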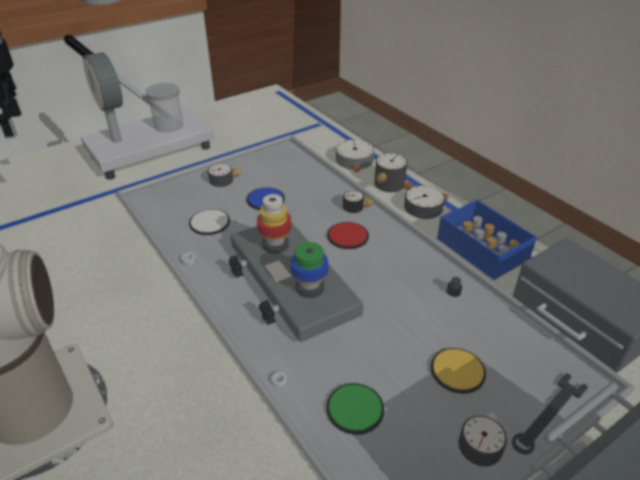

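View pics/wrist0.png

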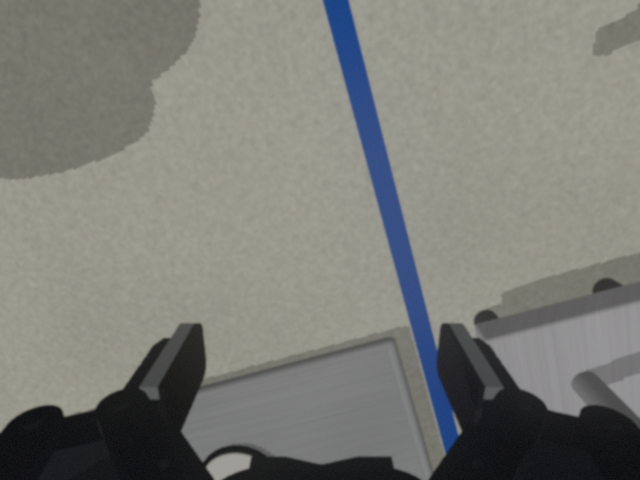

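```bash
cat > h.py <<'E'
import cv2,numpy as np
from scipy.spatial.transform import Rotation as R
def ray(c,uv):
    uv=np.atleast_2d(uv).astype(float);K=c["intrinsics"]
    d=np.c_[(uv[:,0]-K[0,2])/K[0,0],(uv[:,1]-K[1,2])/K[1,1],np.ones(len(uv))]
    return R.from_quat(c["rotation"]).apply(d)
def plane(c,uv,z):
    d=ray(c,uv);p=np.array(c["xyz"]);return (p+d*((z-p[2])/d[:,2])[:,None])[:,:2]
def pix(c,P):
    q=R.from_quat(c["rotation"]).inv().apply(np.atleast_2d(P)-np.array(c["xyz"]))
    K=c["intrinsics"];return np.c_[q[:,0]/q[:,2]*K[0,0]+K[0,2],q[:,1]/q[:,2]*K[1,1]+K[1,2]]
def mask(im,col):
    h,s,v=[x.astype(int) for x in cv2.split(cv2.cvtColor(im,cv2.COLOR_BGR2HSV))]
    m={'red':((h<8)|(h>172))&(s>150)&(v>60),'blue':(h>108)&(h<128)&(s>150)&(v>50),
     'yellow':(h>17)&(h<32)&(s>150)&(v>80),'green':(h>45)&(h<80)&(s>130)&(v>40),'white':(s<40)&(v>185),'dark':(v<90)}[col]
    return m.astype(np.uint8)*255
def blobs(im,col,amin=30):
    cs,_=cv2.findContours(mask(im,col),cv2.RETR_EXTERNAL,cv2.CHAIN_APPROX_NONE)
    return [k[:,0,:] for k in cs if cv2.contourArea(k)>amin]
def circ(c,k,z):
    w=plane(c,k,z)*1000; o=w.mean(0); (m)=cv2.moments(((w-o)).astype(np.float32)[:,None,:])
    cen=o+[m['m10']/m['m00'],m['m01']/m['m00']]
    r=np.hypot(*(w-cen).T)
    return cen,(abs(m['m00'])/np.pi)**.5,r.min(),r.max()
E
python3 - <<'E'
from h import *
from workcell import bot,camera
for n in("scene","side"):
    c=camera(n);im=c["color"]
    for col in('red','blue','yellow','green','white'):
        for k in blobs(im,col):
            cen,r,a,b=circ(c,k,0.011)
            if r>20 : print(n,col,k.mean(0).round(),cen.round(1),round(r,1),round(a,1),round(b,1))
        for z,nm in((.137,'g'),):pass
E
python3 - <<'E'
import cv2
for n,(x,y) in dict(scene=(240,190),side=(210,180)).items():
    im=cv2.imread(f"pics/{n}0.png")[y:y+120,x:x+150]
    cv2.imwrite(f"pics/{n}0c.png",cv2.resize(im,None,fx=5,fy=5,interpolation=cv2.INTER_NEAREST))
E
```

```text
scene red [369. 306.] [663.8  70.1] 39.7 38.2 41.2
scene red [338. 229.] [427.8 120.8] 26.2 2.7 57.0
scene blue [ 93. 435.] [ 681.6 -533.2] 30.7 7.6 100.9
scene blue [350. 427.] [ 871.  -109.5] 91.6 67.0 166.7
scene blue [539. 353.] [930.  336.2] 53.1 7.5 286.1
scene blue [431. 250.] [589.  289.2] 39.8 38.0 41.9
scene blue [280. 245.] [415.5 -30. ] 25.5 2.6 57.6
scene blue [ 49. 257.] [ 139.9 -533.1] 52.4 7.0 317.3
scene blue [481. 197.] [420.8 522.8] 67.1 6.7 585.0
scene blue [363.  12.] [-647.7  840.9] 80.3 41.5 132.7
scene yellow [191. 353.] [ 598.1 -317.4] 39.6 38.1 40.7
scene yellow [339. 220.] [402.  137.8] 22.2 4.5 46.4
scene green [181. 285.] [ 415.5 -279.3] 39.2 37.2 40.9
scene green [281. 235.] [375.2 -12.3] 31.7 24.7 38.3
side red [348. 234.] [659.8  67.9] 36.6 34.4 38.4
side red [275. 229.] [544.2 170.3] 22.1 5.4 50.3
side blue [309. 270.] [527.   13.6] 23.9 2.3 54.4
side blue [516. 255.] [ 910.8 -176.9] 27.8 9.2 68.8
side blue [460. 213.] [910.5 -18.1] 30.7 14.2 63.2
side blue [263. 195.] [576.7 300. ] 24.9 6.5 48.9
side green [358. 408.] [ 416.8 -292. ] 26.1 10.0 41.0
```

View pics/scene0c.png

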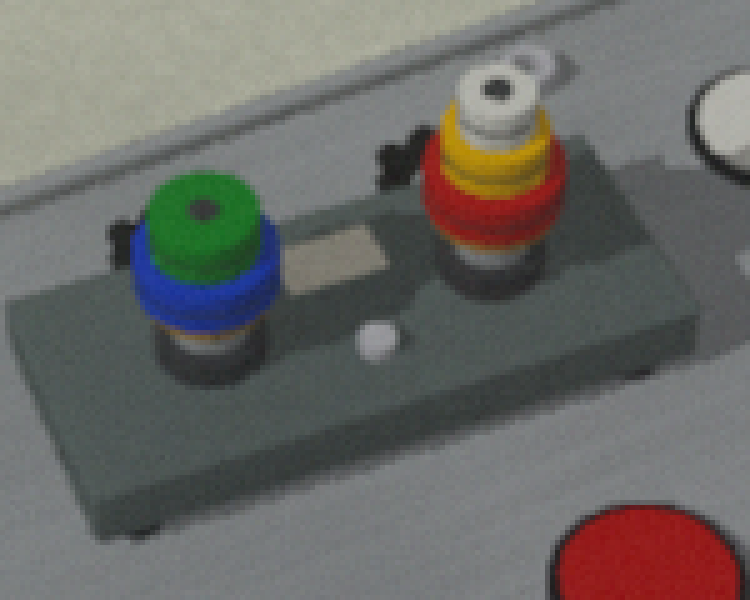

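View pics/side0c.png

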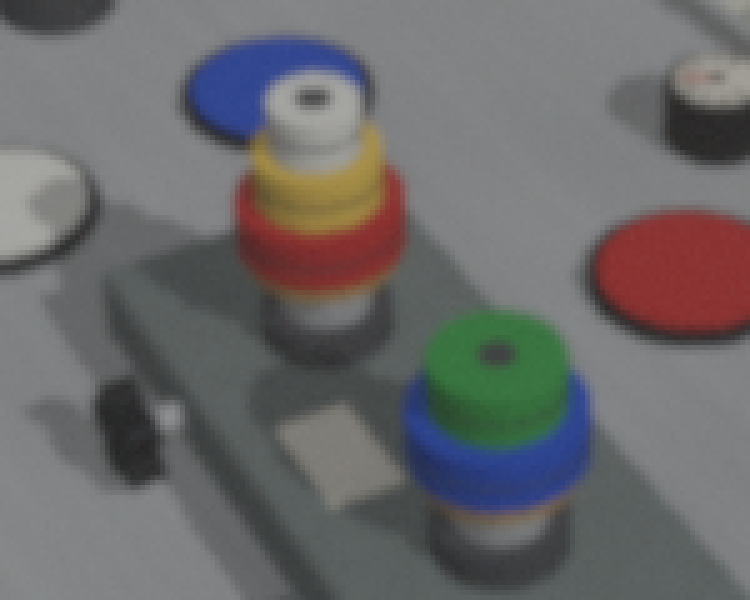

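Run:
```python
from h import *
from workcell import bot,camera
for n in("scene","side"):
    im=cv2.imread(f"pics/{n}0.png")
    c=camera(n)
    W,G=dict(scene=((339,207.6),(280.4,231.4)),side=((272.4,199.2),(308.8,250.2)))[n]
    print(n,'W',plane(c,W,.159)*1000,'G',plane(c,G,.137)*1000)
    hsv=cv2.cvtColor(im,cv2.COLOR_BGR2HSV)
    for nm,p in dict(red=(664,70),blue=(589,289),yellow=(598,-317),green=(416,-280)).items():
        u=pix(c,[p[0]/1e3,p[1]/1e3,.011])[0].round().astype(int); print(nm,u,hsv[u[1],u[0]])
    u=dict(scene=(393,214),side=(212,221))[n]
    print('white',u,hsv[u[1],u[0]],plane(c,u,.011)*1000)
```

```text
scene W [[493.64103147  82.90015016]] G [[481.17379596 -55.07494744]]
red [369 305] [  0 217 146]
blue [430 250] [114 209 160]
yellow [191 352] [ 23 250 146]
green [181 285] [ 63 194 109]
white (393, 214) [ 40   9 178] [[440.42480612 278.21920416]]
side W [[491.24042787  82.56697511]] G [[479.32470255 -55.61582605]]
red [349 233] [  0 163 139]
blue [266 196] [115  31 154]
yellow [459 367] [ 22 148 146]
green [357 405] [ 64 130 114]
white (212, 221) [ 40   5 165] [[442.11189092 273.90040109]]
```

Run:
```python
import h
from h import *
from workcell import bot,camera
for n in("scene","side"):
    im=cv2.imread(f"pics/{n}0.png");c=camera(n)
    H,S,V=[x.astype(int) for x in cv2.split(cv2.cvtColor(im,cv2.COLOR_BGR2HSV))]
    ms=dict(red=((H<8)|(H>172))&(S>100),blue=(H>108)&(H<125)&(S>110),yellow=(H>17)&(H<32)&(S>100),green=(H>50)&(H<80)&(S>80))
    for nm,p in dict(red=(664,70),blue=(589,289),yellow=(598,-317),green=(416,-280),white=(441,276)).items():
        u=pix(c,[p[0]/1e3,p[1]/1e3,.011])[0].round().astype(int)
        if nm=='white':
            m=(S<22)&(V>125)
        else: m=ms[nm]
        cs,_=cv2.findContours(m.astype(np.uint8)*255,cv2.RETR_EXTERNAL,cv2.CHAIN_APPROX_NONE)
        for k in cs:
            if cv2.contourArea(k)>300 and np.hypot(*(k[:,0].mean(0)-u))<12: print(n,nm,*[np.round(q,1) for q in circ(c,k[:,0],.011)])
```

```text
scene red [663.9  70. ] 40.3 39.1 41.9
scene blue [589.  289.2] 40.4 38.6 42.6
scene yellow [ 598.3 -317.6] 40.5 39.1 41.8
scene green [ 415.4 -278.9] 40.2 38.8 42.0
scene white [439.5 283.5] 36.9 25.9 41.0
side red [659.3  67.5] 40.0 38.1 41.6
side yellow [ 594.8 -318.4] 40.6 39.3 41.6
side green [ 412.3 -280. ] 40.4 39.3 41.5
```

send_rows:
  deltas:
    - {"grip": 1, "translation": [-0.045, -0.028, -0.005], "twist": [0, 0, 10]}
    - {"grip": 1, "translation": [-0.09, -0.056, -0.01], "twist": [0, 0, 20]}
    - {"grip": 1, "translation": [-0.135, -0.084, -0.02], "twist": [0, 0, 30]}
    - {"grip": 1, "translation": [-0.18, -0.112, -0.02], "twist": [0, 0, 40]}
    - {"grip": 1, "translation": [-0.225, -0.14, -0.02], "twist": [0, 0, 50]}

```text
clock: 1.08
eef_pos: [0.3223, 0.2762, 0.2517]
tool_rot: [0.555, 0.832, 0.001, 0.0]
ft_force: [0.6, 0.5, 0.5]
grip_width: 0.0852
```

```bash
cat >> h.py <<'E'
def go(x,y,z,yaw=0.,o=None):
    from workcell import bot
    o=o or bot.get_obs(); r=R.from_quat(o["tool_rot"]);p=np.array(o["eef_pos"])
    # desired: tool y at world angle yaw, z down
    a=np.radians(yaw);Y=np.array([np.cos(a),np.sin(a),0]);Z=np.array([0,0,-1.]);X=np.cross(Y,Z)
    D=R.from_matrix(np.c_[X,Y,Z])
    t=r.inv().apply(np.array([x,y,z])/1e3-p)
    print("clk",round(o["clock"],2),"tcp",(p*1e3).round(1),"yaw",np.degrees(np.arctan2(*r.apply([0,1,0])[[1,0]])).round(1),"f",np.round(o["ft_force"],1),"w",round(o["grip_width"]*1e3,1))
    print("  need t",t.round(4),"twist",np.degrees((r.inv()*D).as_rotvec()).round(1),"dist",np.linalg.norm(t).round(3))
E
python3 -c "
from h import *
go(420,83,270)
for n,u,z in(('knob',(418,314),.02),('gaug2',(463,217),.02)):
    from workcell import camera
    c=camera('scene');print(n,plane(c,u,z))
"
```

```text
clk 1.07 tcp [322.3 276.2 251.7] yaw 22.5 f [0.6 0.5 0.5] w 85.2
  need t [-0.2159  0.0163 -0.0184] twist [ 0.1 -0.  22.5] dist 0.217
knob [[0.73807616 0.14701609]]
gaug2 [[0.53944059 0.42448891]]
```

send_rows:
  deltas:
    - {"grip": 1, "translation": [-0.045, 0.003, -0.004], "twist": [0, 0, 7]}
    - {"grip": 1, "translation": [-0.09, 0.006, -0.008], "twist": [0, 0, 14]}
    - {"grip": 1, "translation": [-0.135, 0.009, -0.012], "twist": [0, 0, 22.5]}
    - {"grip": 1, "translation": [-0.18, 0.012, -0.016], "twist": [0, 0, 22.5]}
    - {"grip": 1, "translation": [-0.216, 0.016, -0.018], "twist": [0, 0, 22.5]}

```text
clock: 1.8
eef_pos: [0.421, 0.0798, 0.2702]
tool_rot: [0.708, 0.706, 0.001, 0.001]
ft_force: [0.3, 0.1, 0.2]
grip_width: 0.0852
```

```bash
python3 -c "
from h import *
go(492.5,83,185)
from workcell import camera
for n in ('wrist','side'):
  c=camera(n);cv2.imwrite('pics/'+n+'1.png',c['color'])
c=camera('wrist');print(c['xyz'],c['rotation']); print(pix(c,[[.4925,.083,.159],[.48,-.055,.137],[.441,.278,.011]]))
"
```

```text
clk 1.8 tcp [421.   79.8 270.2] yaw -0.1 f [0.3 0.1 0.2] w 85.2
  need t [0.0034 0.0713 0.0853] twist [ 0.1  0.  -0.1] dist 0.111
[0.42229771 0.16255371 0.41202778] [ 9.86236373e-01 -3.38485571e-03  7.83398442e-04  1.65305011e-01]
[[429.10977791 230.14154373]
 [393.17427823 385.14463296]
 [341.22753241 -45.61592156]]
```

View pics/wrist1.png

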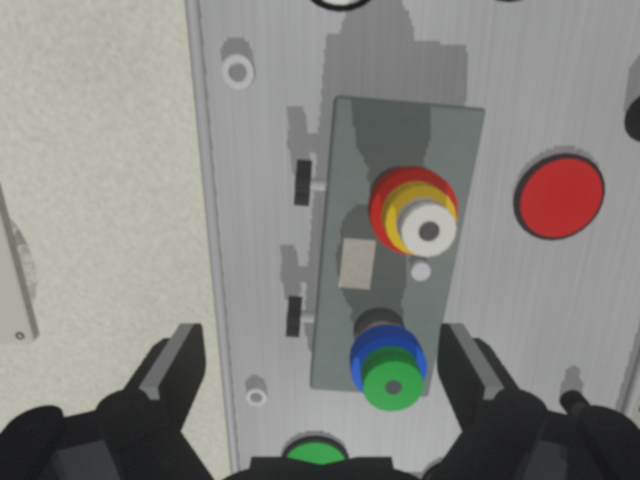

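View pics/side1.png

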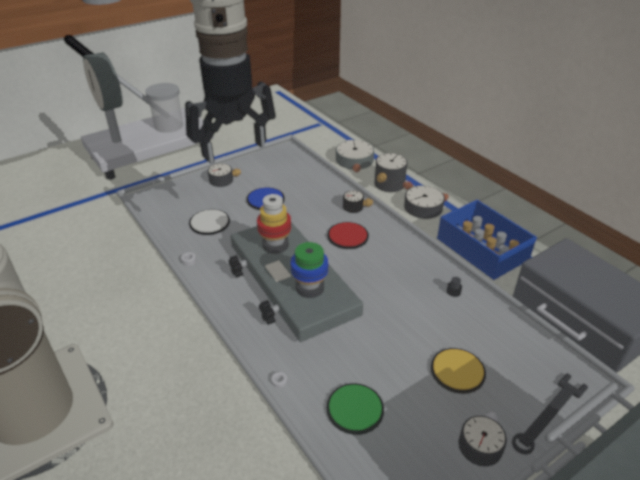

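```bash
python3 -c "
from h import *
from workcell import camera
c=camera('wrist');im=c['color']
print(plane(c,[429,231],.159),plane(c,[393.5,387],.137))
for k in blobs(im,'red'): print(k.mean(0),[np.round(q,1) for q in circ(c,k,.011)])
"
```

```text
[[0.49140897 0.08385224]] [[ 0.47943154 -0.0551639 ]]
[403.75548589 198.88401254] [array([499.,  75.]), np.float64(22.0), np.float64(9.9), np.float64(60.2)]
[561.40265487 196.45132743] [array([661.5,  71.4]), np.float64(39.7), np.float64(39.0), np.float64(40.4)]
```

send_rows:
  deltas:
    - {"grip": 1, "translation": [0.0015, 0.03, 0.02], "twist": [0, 0, 0]}
    - {"grip": 1, "translation": [0.0035, 0.071, 0.05], "twist": [0, 0, 0]}
    - {"grip": 1, "translation": [0.0035, 0.071, 0.08], "twist": [0, 0, 0]}
    - {"grip": 1, "translation": [0.0035, 0.071, 0.08], "twist": [0, 0, 0]}

```text
clock: 2.5
eef_pos: [0.489, 0.0852, 0.1871]
tool_rot: [0.707, 0.707, -0.003, -0.002]
ft_force: [-0.1, 0.4, 1.0]
grip_width: 0.0856
```

```bash
python3 -c "
from h import *
go(492,83.3,141)
from workcell import camera
for n in ('side','scene'):
  c=camera(n);x,y=dict(side=(190,120),scene=(240,120))[n];cv2.imwrite('pics/'+n+'2.png',cv2.resize(c['color'][y:y+150,x:x+190],None,fx=4,fy=4))
"
```

```text
clk 2.5 tcp [489.   85.2 187.1] yaw -0.0 f [-0.1  0.4  1. ] w 85.6
  need t [-0.0018  0.0033  0.0461] twist [-0.3  0.1 -0. ] dist 0.046
```

View pics/side2.png

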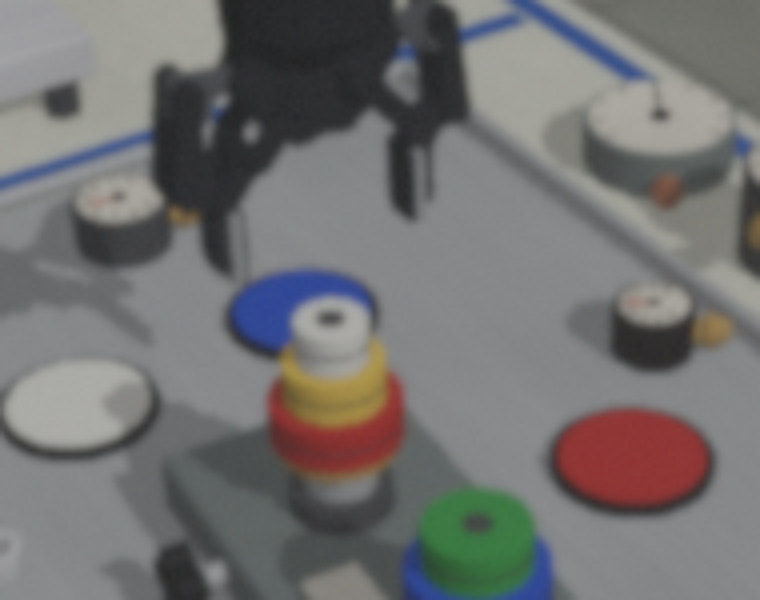

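View pics/scene2.png

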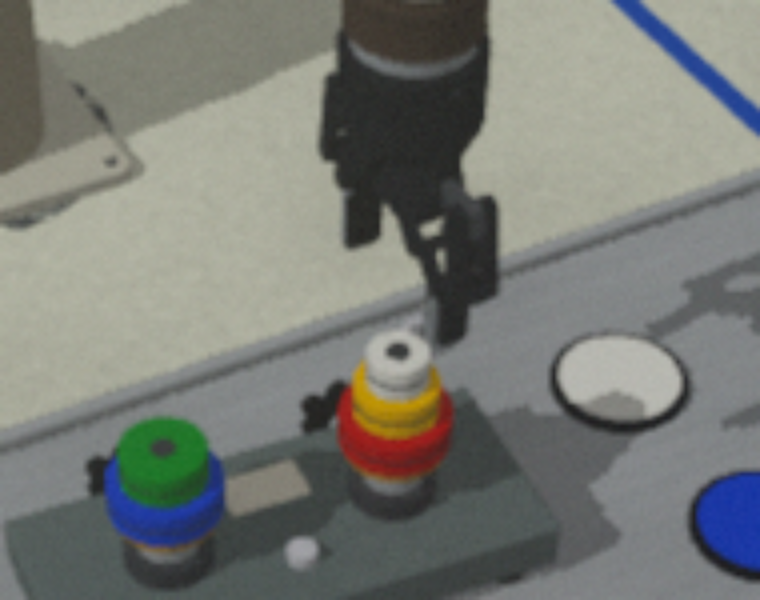

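send_rows:
  deltas:
    - {"grip": 1, "translation": [-0.002, 0.0033, 0.012], "twist": [0, 0, 0]}
    - {"grip": 1, "translation": [-0.002, 0.0033, 0.025], "twist": [0, 0, 0]}
    - {"grip": 1, "translation": [-0.002, 0.0033, 0.037], "twist": [0, 0, 0]}
    - {"grip": 1, "translation": [-0.002, 0.0033, 0.045], "twist": [0, 0, 0]}
    - {"grip": 0.7, "translation": [-0.002, 0.0033, 0.045], "twist": [0, 0, 0]}

```text
clock: 3.22
eef_pos: [0.4937, 0.0829, 0.1445]
tool_rot: [0.708, 0.707, -0.001, -0.0]
ft_force: [0.1, 0.9, -0.4]
grip_width: 0.0698
```

```bash
python3 -c "
from h import *
go(492,83.3,141)
"
```

```text
clk 3.23 tcp [493.7  82.9 144.5] yaw -0.1 f [ 0.1  0.9 -0.4] w 69.8
  need t [ 0.0004 -0.0017  0.0035] twist [-0.1  0.  -0.1] dist 0.004
```

send_rows:
  deltas:
    - {"grip": 0.55, "translation": [0.0004, -0.0015, 0.003], "twist": [0, 0, 0]}
    - {"grip": 0.5, "translation": [0.0004, -0.0015, 0.003], "twist": [0, 0, 0]}
    - {"grip": 0.47, "translation": [0.0004, -0.0015, 0.003], "twist": [0, 0, 0]}

```text
clock: 3.6
eef_pos: [0.4924, 0.0833, 0.1417]
tool_rot: [0.708, 0.707, -0.0, -0.0]
ft_force: [0.8, -0.2, -0.1]
grip_width: 0.0404
```

```bash
python3 -c "
from h import *
go(492,83.3,141)
from workcell import camera
for n in ('side','scene'):
  c=camera(n);x,y=dict(side=(190,120),scene=(240,120))[n];cv2.imwrite('pics/'+n+'3.png',cv2.resize(c['color'][y:y+150,x:x+190],None,fx=4,fy=4))
"
```

```text
clk 3.6 tcp [492.4  83.3 141.7] yaw -0.1 f [ 0.8 -0.2 -0.1] w 40.4
  need t [-0.     -0.0004  0.0007] twist [-0.   0.  -0.1] dist 0.001
```

View pics/side3.png

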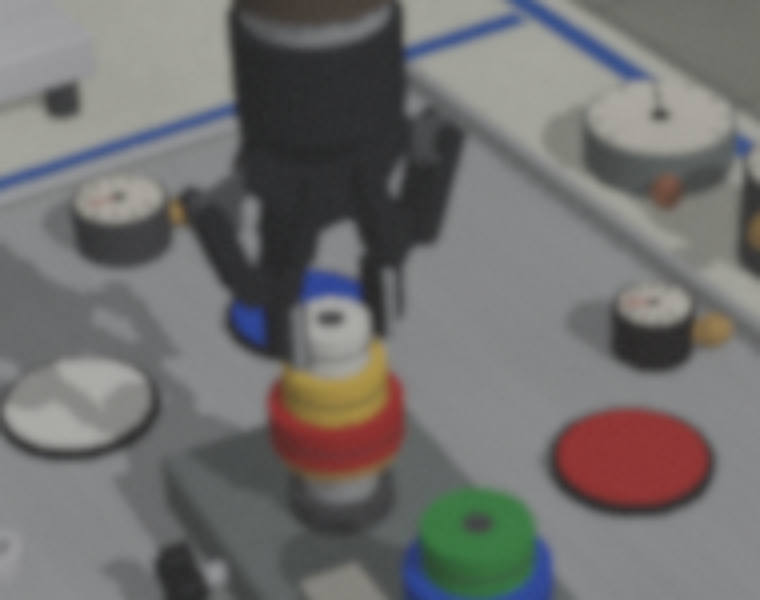

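View pics/scene3.png

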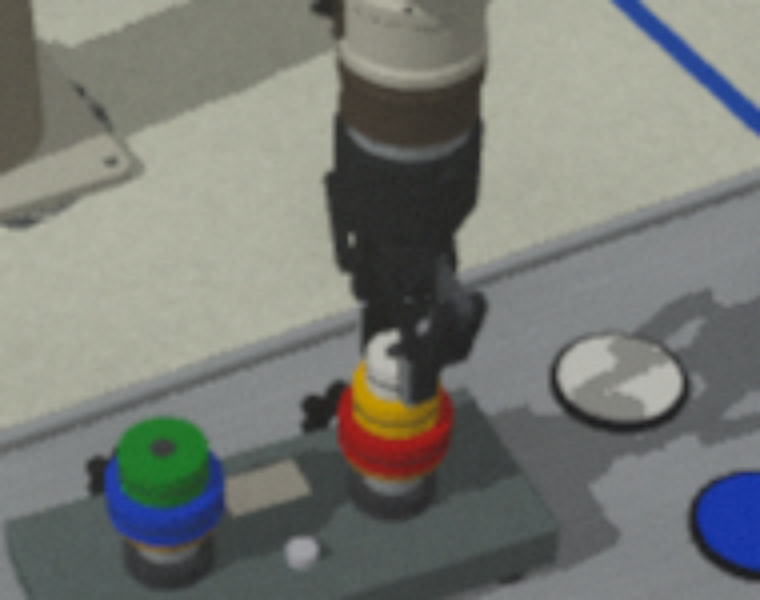

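send_rows:
  deltas:
    - {"grip": 0.42, "translation": [0, 0, 0], "twist": [0, 0, 0]}
    - {"grip": 0.3, "translation": [0, 0, 0], "twist": [0, 0, 0]}
    - {"grip": 0.3, "translation": [0, 0, 0], "twist": [0, 0, 0]}

```text
clock: 4.08
eef_pos: [0.4923, 0.0834, 0.1422]
tool_rot: [0.708, 0.707, -0.0, -0.0]
ft_force: [-3.8, -0.9, 5.1]
grip_width: 0.034
```

send_rows:
  deltas:
    - {"grip": 0.2, "translation": [0, 0, -0.003], "twist": [0, 0, 0]}
    - {"grip": 0.2, "translation": [0, 0, -0.01], "twist": [0, 0, 0]}
    - {"grip": 0.2, "translation": [0, 0, -0.025], "twist": [0, 0, 0]}
    - {"grip": 0.2, "translation": [0, 0, -0.045], "twist": [0, 0, 0]}
    - {"grip": 0.2, "translation": [0, 0, -0.06], "twist": [0, 0, 0]}

```text
clock: 4.7
eef_pos: [0.493, 0.0835, 0.2039]
tool_rot: [0.708, 0.707, 0.0, 0.0]
ft_force: [-1.6, -0.5, -2.1]
grip_width: 0.0342
```

```bash
python3 -c "
from h import *
go(441,277,200)
from workcell import camera
for n in ('side','wrist'):
  c=camera(n);x,y=dict(side=(190,120),scene=(240,120),wrist=(0,0))[n];im=c['color'];cv2.imwrite('pics/'+n+'4.png',im if n=='wrist' else cv2.resize(im[y:y+150,x:x+190],None,fx=4,fy=4))
"
```

```text
clk 4.7 tcp [493.   83.5 203.9] yaw -0.1 f [-1.6 -0.5 -2.1] w 34.2
  need t [ 0.1934 -0.0523  0.0038] twist [ 0.1 -0.  -0.1] dist 0.2
```

View pics/side4.png

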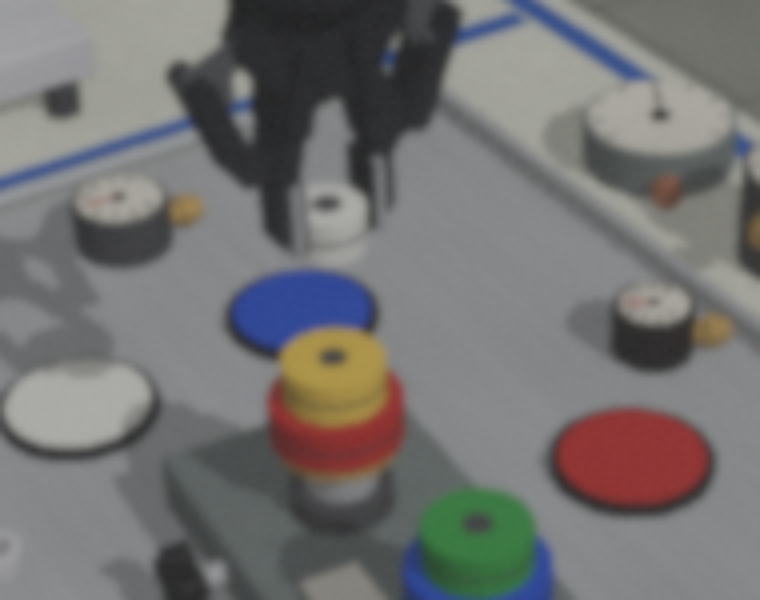

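View pics/wrist4.png

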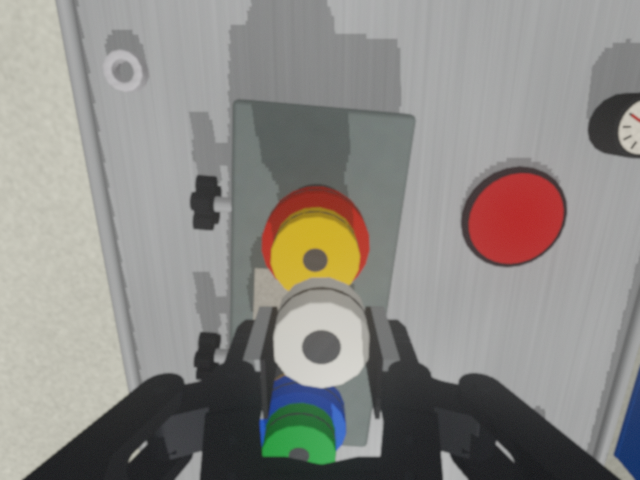

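send_rows:
  deltas:
    - {"grip": 0.2, "translation": [0.02, -0.01, 0], "twist": [0, 0, 0]}
    - {"grip": 0.2, "translation": [0.055, -0.03, 0], "twist": [0, 0, 0]}
    - {"grip": 0.2, "translation": [0.085, -0.045, 0], "twist": [0, 0, 0]}
    - {"grip": 0.2, "translation": [0.1, -0.052, 0], "twist": [0, 0, 0]}
    - {"grip": 0.2, "translation": [0.1, -0.052, 0], "twist": [0, 0, 0]}

```text
clock: 5.42
eef_pos: [0.4418, 0.1842, 0.2043]
tool_rot: [0.707, 0.707, 0.001, 0.001]
ft_force: [-0.1, 0.6, -1.0]
grip_width: 0.0336
```

```bash
python3 -c "
from h import *
from workcell import camera
for n in ('wrist','side','scene'):
  c=camera(n);im=c['color'];cv2.imwrite('pics/'+n+'5.png',im)
  H,S,V=[x.astype(int) for x in cv2.split(cv2.cvtColor(im,cv2.COLOR_BGR2HSV))]
  for th in (135,150,160):
   cs,_=cv2.findContours(((S<30)&(V>th)).astype(np.uint8)*255,cv2.RETR_EXTERNAL,cv2.CHAIN_APPROX_NONE)
   for k in cs:
    if cv2.contourArea(k)>300:
      k=cv2.convexHull(k)[:,0]
      q=circ(c,k,.011)
      if abs(q[1]-40)<4: print(n,th,k.mean(0),[np.round(s,1) for s in q])
  for k in blobs(im,'blue'):
      q=circ(c,k,.011)
      if abs(q[1]-40)<4: print(n,'blue',k.mean(0),[np.round(s,1) for s in q])
go(441,278,200)
"
```

```text
wrist 135 [314.28571429  80.16326531] [array([438.7, 284. ]), np.float64(39.9), np.float64(39.5), np.float64(40.2)]
wrist 150 [312.64444444  81.35555556] [array([438.7, 284. ]), np.float64(39.6), np.float64(39.1), np.float64(40.1)]
wrist 160 [314.73333333  73.95555556] [array([438.5, 284.4]), np.float64(39.2), np.float64(38.8), np.float64(40.2)]
wrist blue [510.42721519  65.96202532] [array([586.1, 291.4]), np.float64(40.2), np.float64(39.6), np.float64(40.7)]
side 135 [388.23076923 202.38461538] [array([813.3, 108.8]), np.float64(42.7), np.float64(19.1), np.float64(88.9)]
side 150 [209.10526316 220.05263158] [array([438.2, 282.3]), np.float64(37.1), np.float64(36.1), np.float64(39.3)]
side 160 [427.4        194.66666667] [array([893.7,  80.8]), np.float64(36.5), np.float64(35.9), np.float64(38.8)]
side 160 [173.64285714 158.85714286] [array([483.1, 562.7]), np.float64(42.0), np.float64(27.3), np.float64(63.3)]
scene 135 [423.57692308 377.73076923] [array([862.6,  69.4]), np.float64(40.8), np.float64(40.7), np.float64(41.8)]
scene 135 [395.33333333 213.        ] [array([441.3, 282.5]
[... 311 characters left out ...]
0526 213.47368421] [array([441.3, 282.5]), np.float64(37.6), np.float64(37.4), np.float64(39.6)]
scene 160 [ 67.27272727 463.54545455] [array([ 719.2, -581.2]), np.float64(38.6), np.float64(38.9), np.float64(59.5)]
scene 160 [420.88461538 377.        ] [array([862.4,  69.2]), np.float64(40.1), np.float64(39.9), np.float64(40.9)]
scene 160 [394.61111111 213.77777778] [array([441.6, 282.4]), np.float64(36.6), np.float64(35.6), np.float64(38.6)]
scene blue [430.48809524 250.1547619 ] [array([589.1, 288.9]), np.float64(39.9), np.float64(38.2), np.float64(41.5)]
clk 5.58 tcp [442.5 182.9 204.4] yaw -0.2 f [-0.1  0.8 -1.5] w 33.7
  need t [ 0.0951 -0.0018  0.0043] twist [ 0.2  0.  -0.2] dist 0.095
```

View pics/wrist5.png

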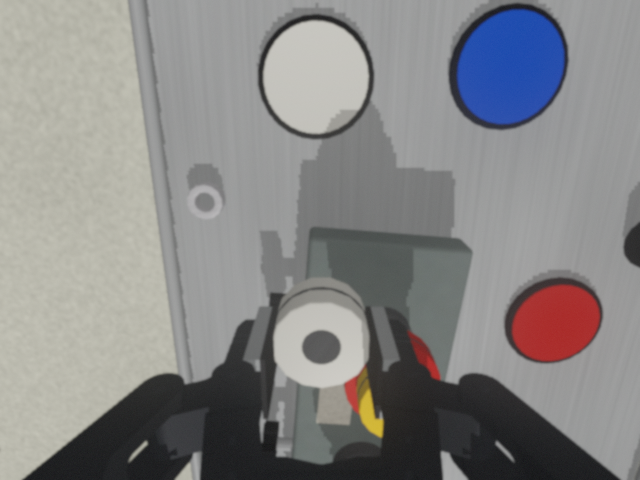

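send_rows:
  deltas:
    - {"grip": 0.2, "translation": [0.03, -0.001, 0.02], "twist": [0, 0, 0]}
    - {"grip": 0.2, "translation": [0.07, -0.003, 0.05], "twist": [0, 0, 0]}
    - {"grip": 0.2, "translation": [0.1, -0.003, 0.09], "twist": [0, 0, 0]}
    - {"grip": 0.2, "translation": [0.1, -0.003, 0.13], "twist": [0, 0, 0]}
    - {"grip": 0.2, "translation": [0.1, -0.003, 0.15], "twist": [0, 0, 0]}

```text
clock: 6.2
eef_pos: [0.4396, 0.2815, 0.0516]
tool_rot: [0.708, 0.706, -0.001, 0.001]
ft_force: [0.8, 0.5, -1.7]
grip_width: 0.0335
```

```bash
python3 -c "
from h import *
go(439.5,283,16)
"
```

```text
clk 6.2 tcp [439.6 281.5  51.6] yaw -0.2 f [ 0.8  0.5 -1.7] w 33.5
  need t [ 0.0016 -0.0002  0.0356] twist [ 0.1  0.2 -0.2] dist 0.036
```

send_rows:
  deltas:
    - {"grip": 0.2, "translation": [0.0015, 0, 0.012], "twist": [0, 0.1, 0]}
    - {"grip": 0.2, "translation": [0.0015, 0, 0.024], "twist": [0, 0.1, 0]}
    - {"grip": 0.2, "translation": [0.0015, 0, 0.03], "twist": [0, 0.1, 0]}
    - {"grip": 0.2, "translation": [0.0015, 0, 0.033], "twist": [0, 0.1, 0]}
    - {"grip": 0.2, "translation": [0.0015, 0, 0.034], "twist": [0, 0.1, 0]}

```text
clock: 6.82
eef_pos: [0.44, 0.2831, 0.018]
tool_rot: [0.708, 0.706, 0.001, 0.001]
ft_force: [0.4, -0.5, -0.9]
grip_width: 0.0342
```

```bash
python3 -c "
from h import *
go(439.5,283,16)
"
```

```text
clk 6.83 tcp [440.  283.1  18. ] yaw -0.2 f [ 0.4 -0.5 -0.9] w 34.2
  need t [-0.0001 -0.0005  0.002 ] twist [ 0.1  0.  -0.2] dist 0.002
```

send_rows:
  deltas:
    - {"grip": 0.2, "translation": [0, 0, 0.001], "twist": [0, 0, 0]}
    - {"grip": 0.2, "translation": [0, 0, 0.002], "twist": [0, 0, 0]}
    - {"grip": 0.2, "translation": [0, 0, 0.003], "twist": [0, 0, 0]}

```text
clock: 7.2
eef_pos: [0.4404, 0.2834, 0.0162]
tool_rot: [0.708, 0.706, 0.001, 0.001]
ft_force: [-2.2, -2.3, 10.7]
grip_width: 0.0337
```

Contact (10 N). Release gently.

send_rows:
  deltas:
    - {"grip": 0.42, "translation": [0, 0, 0], "twist": [0, 0, 0]}
    - {"grip": 0.5, "translation": [0, 0, 0], "twist": [0, 0, 0]}
    - {"grip": 0.65, "translation": [0, 0, -0.001], "twist": [0, 0, 0]}
    - {"grip": 0.8, "translation": [0, 0, -0.01], "twist": [0, 0, 0]}
    - {"grip": 0.8, "translation": [0, 0, -0.05], "twist": [0, 0, 0]}

```text
clock: 7.82
eef_pos: [0.4383, 0.2821, 0.0649]
tool_rot: [0.708, 0.706, -0.002, 0.0]
ft_force: [0.4, 0.1, 0.2]
grip_width: 0.0683
```

```bash
python3 -c "
from h import *
go(492,83.3,190)
from workcell import camera
c=camera('wrist');im=c['color'];cv2.imwrite('pics/wrist6.png',im)
"
```

```text
clk 7.83 tcp [438.3 282.1  64.9] yaw -0.2 f [0.4 0.1 0.2] w 68.3
  need t [-0.199   0.0541 -0.1246] twist [-0.1  0.2 -0.2] dist 0.241
```

View pics/wrist6.png

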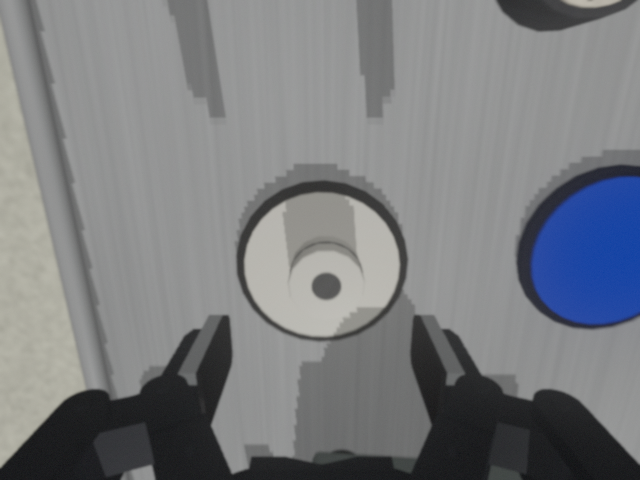

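```bash
python3 -c "
from h import *
from workcell import camera
c=camera('wrist')
print(plane(c,[326.5,286],.033)*1000)
k=np.array([cv2.ellipse2Poly((322,261),(85,79),0,0,360,5)])[0]
print(circ(c,k,.009)); go(492,83.3,190)
"
```

```text
[[445.59453687 283.74853842]]
(array([443.74083359, 284.31669708]), 45.785307689136545, np.float64(45.299612414352175), np.float64(46.23948469408332))
clk 7.92 tcp [443.2 285.3  70.7] yaw -0.2 f [1.5 0.2 0.9] w 68.5
  need t [-0.2012  0.0507 -0.1198] twist [ 0.6 -0.3 -0.2] dist 0.24
```

send_rows:
  deltas:
    - {"grip": 1, "translation": [0, 0, -0.06], "twist": [0, 0, 0]}
    - {"grip": 1, "translation": [-0.03, 0.008, -0.11], "twist": [0, 0, 0]}
    - {"grip": 1, "translation": [-0.085, 0.02, -0.12], "twist": [0, 0, 0]}
    - {"grip": 1, "translation": [-0.14, 0.035, -0.12], "twist": [0, 0, 0]}
    - {"grip": 1, "translation": [-0.19, 0.048, -0.12], "twist": [0, 0, 0]}

```text
clock: 8.55
eef_pos: [0.4898, 0.0929, 0.1908]
tool_rot: [0.708, 0.706, 0.006, 0.002]
ft_force: [0.2, 1.0, -0.4]
grip_width: 0.0853
```

```bash
python3 -c "
from h import *
go(492,83.3,117)
"
```

```text
clk 8.55 tcp [489.8  92.9 190.8] yaw -0.2 f [ 0.2  1.  -0.4] w 85.3
  need t [-0.0099  0.0014  0.0737] twist [ 0.6 -0.3 -0.2] dist 0.074
```

send_rows:
  deltas:
    - {"grip": 1, "translation": [-0.01, 0.0015, 0], "twist": [0.5, 0, 0]}
    - {"grip": 1, "translation": [-0.01, 0.0015, 0.01], "twist": [0.5, 0, 0]}

```text
clock: 8.8
eef_pos: [0.4921, 0.0827, 0.1811]
tool_rot: [0.709, 0.705, 0.004, -0.001]
ft_force: [0.1, -0.5, 0.3]
grip_width: 0.0857
```

```bash
cat >> h.py <<'E'
def wdots(z,near=None):
    from workcell import camera
    c=camera('wrist');g=cv2.cvtColor(c['color'],cv2.COLOR_BGR2HSV)[:,:,2]
    for col in('red','blue','yellow','green'):
        cs,hh=cv2.findContours(mask(c['color'],col),cv2.RETR_CCOMP,cv2.CHAIN_APPROX_NONE)
        for i,k in enumerate(cs):
            if hh[0][i][3]>=0 and cv2.contourArea(k)>60:
                q=circ(c,k[:,0],z); print('dot',col,k[:,0].mean(0).round(1),[np.round(s,1) for s in q])
    return c
E
python3 -c "
from h import *
c=wdots(.137);cv2.imwrite('pics/wrist7.png',c['color'])
go(492,83.3,117)
"
```

```text
dot blue [335.6 417.5] [array([500.5,  -1.6]), np.float64(2.8), np.float64(0.4), np.float64(7.7)]
dot yellow [317.9 276.4] [array([491.1,  84.5]), np.float64(7.1), np.float64(6.9), np.float64(7.4)]
clk 8.85 tcp [490.7  83.3 179. ] yaw -0.2 f [-1.6 -0.3 -1.5] w 85.6
  need t [-0.0004  0.0013  0.062 ] twist [ 0.  -0.3 -0.2] dist 0.062
```

View pics/wrist7.png

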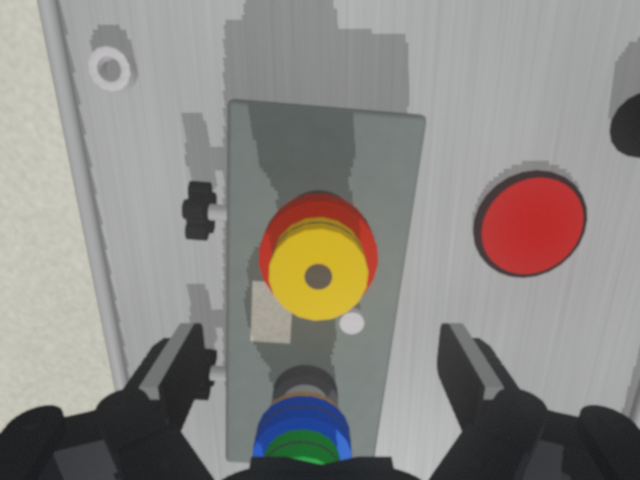

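Yellow dot at (318,276) → (491,84), as expected. Descend.

send_rows:
  deltas:
    - {"grip": 1, "translation": [0.0003, 0.001, 0.02], "twist": [0, 0, 0]}
    - {"grip": 1, "translation": [0.0003, 0.001, 0.04], "twist": [0, 0, 0]}
    - {"grip": 1, "translation": [0.0003, 0.001, 0.055], "twist": [0, 0, 0]}
    - {"grip": 0.9, "translation": [0.0003, 0.001, 0.061], "twist": [0, 0, 0]}
    - {"grip": 0.75, "translation": [0.0003, 0.001, 0.061], "twist": [0, 0, 0]}

```text
clock: 9.48
eef_pos: [0.4915, 0.0844, 0.1177]
tool_rot: [0.708, 0.706, 0.002, -0.002]
ft_force: [0.4, 0.2, 0.0]
grip_width: 0.0645
```

```bash
python3 -c "
from h import *
go(491.7,83.5,117.5)
"
```

```text
clk 9.47 tcp [491.5  84.4 117.7] yaw -0.1 f [0.4 0.2 0. ] w 64.5
  need t [-0.0009  0.0002  0.0002] twist [-0.  -0.3 -0.1] dist 0.001
```

send_rows:
  deltas:
    - {"grip": 0.66, "translation": [-0.0009, 0, 0], "twist": [0, -0.3, 0]}
    - {"grip": 0.62, "translation": [-0.0009, 0, 0], "twist": [0, -0.3, 0]}
    - {"grip": 0.57, "translation": [-0.0009, 0, 0], "twist": [0, -0.3, 0]}
    - {"grip": 0.4, "translation": [-0.0009, 0, 0], "twist": [0, -0.3, 0]}
    - {"grip": 0.35, "translation": [-0.0009, 0, 0], "twist": [0, -0.3, 0]}

```text
clock: 10.1
eef_pos: [0.4918, 0.0836, 0.1188]
tool_rot: [0.708, 0.706, 0.001, 0.0]
ft_force: [-1.8, 0.1, 6.0]
grip_width: 0.0479
```

```bash
python3 -c "
from h import *
go(491.7,83.5,117.5)
from workcell import camera
c=camera('side');cv2.imwrite('pics/side8.png',cv2.resize(c['color'][120:270,190:380],None,fx=4,fy=4))
"
```

```text
clk 10.1 tcp [491.8  83.6 118.8] yaw -0.1 f [-1.8  0.1  6. ] w 47.9
  need t [-0.0001 -0.0001  0.0013] twist [ 0.1 -0.  -0.1] dist 0.001
```

View pics/side8.png

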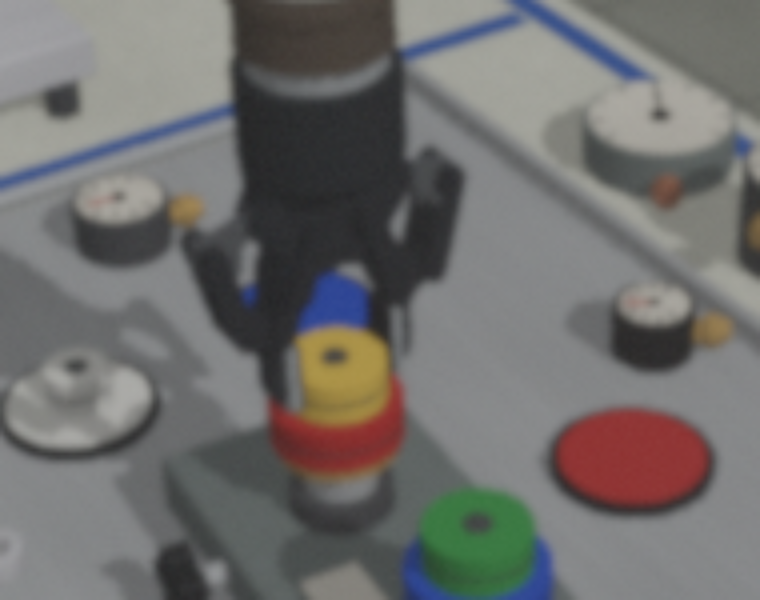

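send_rows:
  deltas:
    - {"grip": 0.35, "translation": [0, 0, -0.003], "twist": [0, 0, 0]}
    - {"grip": 0.35, "translation": [0, 0, -0.01], "twist": [0, 0, 0]}
    - {"grip": 0.35, "translation": [0, 0, -0.025], "twist": [0, 0, 0]}
    - {"grip": 0.35, "translation": [0, 0, -0.05], "twist": [0, 0, 0]}
    - {"grip": 0.35, "translation": [0, 0, -0.075], "twist": [0, 0, 0]}

```text
clock: 10.78
eef_pos: [0.4917, 0.0835, 0.1952]
tool_rot: [0.708, 0.706, 0.001, 0.0]
ft_force: [0.5, 0.2, -3.1]
grip_width: 0.0478
```

send_rows:
  deltas:
    - {"grip": 0.35, "translation": [-0.02, 0.005, 0], "twist": [0, 0, 0]}
    - {"grip": 0.35, "translation": [-0.06, 0.015, 0], "twist": [0, 0, 0]}
    - {"grip": 0.35, "translation": [-0.11, 0.03, 0], "twist": [0, 0, 0]}
    - {"grip": 0.35, "translation": [-0.165, 0.045, 0], "twist": [0, 0, 0]}
    - {"grip": 0.35, "translation": [-0.22, 0.06, 0], "twist": [0, 0, 0]}

```text
clock: 11.4
eef_pos: [0.5517, -0.1383, 0.1962]
tool_rot: [0.708, 0.706, 0.001, 0.001]
ft_force: [1.1, -0.2, -2.2]
grip_width: 0.0478
```

```bash
python3 -c "
from h import *
go(596.5,-318,180)
"
```

```text
clk 11.4 tcp [ 551.7 -138.3  196.2] yaw -0.1 f [ 1.1 -0.2 -2.2] w 47.8
  need t [-0.1796  0.0451  0.0162] twist [ 0.2 -0.  -0.1] dist 0.186
```

send_rows:
  deltas:
    - {"grip": 0.35, "translation": [-0.055, 0.014, 0], "twist": [0, 0, 0]}
    - {"grip": 0.35, "translation": [-0.105, 0.027, 0.01], "twist": [0, 0, 0]}
    - {"grip": 0.35, "translation": [-0.15, 0.038, 0.03], "twist": [0, 0, 0]}
    - {"grip": 0.35, "translation": [-0.175, 0.045, 0.06], "twist": [0, 0, 0]}
    - {"grip": 0.35, "translation": [-0.18, 0.045, 0.09], "twist": [0, 0, 0]}

```text
clock: 12.02
eef_pos: [0.5969, -0.321, 0.1057]
tool_rot: [0.709, 0.705, 0.001, 0.001]
ft_force: [0.3, -0.5, -3.2]
grip_width: 0.0476
```

```bash
python3 -c "
from h import *
from workcell import camera
c=camera('wrist');cv2.imwrite('pics/wrist9.png',c['color'])
go(596.5,-318,16)
"
```

```text
clk 12.07 tcp [ 594.1 -319.3  100.3] yaw -0.3 f [-1.4  0.2 -6.9] w 48.0
  need t [0.001  0.0027 0.0843] twist [-0.2 -0.2 -0.3] dist 0.084
```

View pics/wrist9.png

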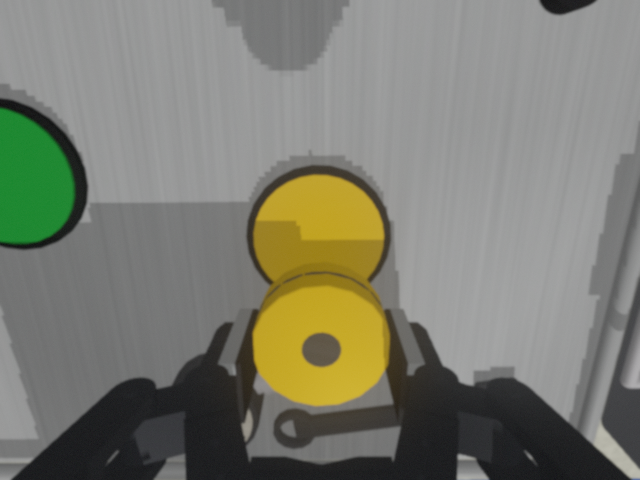

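```bash
python3 -c "
from h import *
from workcell import camera
c=camera('wrist');im=c['color']
k=[k for k in blobs(im,'yellow',2000)]
m=mask(im,'yellow'); m[262:]=0
cs,_=cv2.findContours(m,cv2.RETR_EXTERNAL,cv2.CHAIN_APPROX_NONE)
k=max(cs,key=cv2.contourArea)[:,0]; k=k[k[:,1]<258]
w=plane(c,k,.011)*1000
A=np.c_[2*w,np.ones(len(w))];s=np.linalg.lstsq(A,(w**2).sum(1),rcond=None)[0]
print(s[:2],np.sqrt(s[2]+s[0]**2+s[1]**2)); go(597,-318,16)
"
```

```text
[ 595.85694977 -317.08623984] 39.942055935133226
clk 12.12 tcp [ 593.7 -318.   101.7] yaw -0.2 f [-0.6  1.2 -2.8] w 47.4
  need t [-0.0004  0.0038  0.0857] twist [-0.3 -0.3 -0.2] dist 0.086
```

send_rows:
  deltas:
    - {"grip": 0.35, "translation": [0.0005, 0.002, 0.025], "twist": [0, 0, 0]}
    - {"grip": 0.35, "translation": [0.0005, 0.0025, 0.05], "twist": [0, 0, 0]}
    - {"grip": 0.35, "translation": [0.0005, 0.0025, 0.068], "twist": [0, 0, 0]}
    - {"grip": 0.35, "translation": [0.0005, 0.0025, 0.078], "twist": [0, 0, 0]}
    - {"grip": 0.35, "translation": [0.0005, 0.0025, 0.081], "twist": [0, 0, 0]}

```text
clock: 12.75
eef_pos: [0.5959, -0.317, 0.0209]
tool_rot: [0.708, 0.706, -0.0, -0.003]
ft_force: [0.0, 0.4, -2.5]
grip_width: 0.0479
```

```bash
python3 -c "
from h import *
go(596.3,-317.5,15)
"
```

```text
clk 12.75 tcp [ 595.9 -317.    20.9] yaw -0.2 f [ 0.   0.4 -2.5] w 47.9
  need t [-0.0005  0.0004  0.0059] twist [-0.3 -0.3 -0.2] dist 0.006
```

send_rows:
  deltas:
    - {"grip": 0.35, "translation": [0, 0, 0.002], "twist": [-0.3, -0.3, 0]}
    - {"grip": 0.35, "translation": [0, 0, 0.004], "twist": [-0.3, -0.3, 0]}
    - {"grip": 0.35, "translation": [0, 0, 0.005], "twist": [-0.3, -0.3, 0]}
    - {"grip": 0.35, "translation": [0, 0, 0.006], "twist": [-0.3, -0.3, 0]}
    - {"grip": 0.35, "translation": [0, 0, 0.0065], "twist": [-0.3, -0.3, 0]}

```text
clock: 13.38
eef_pos: [0.596, -0.3171, 0.0149]
tool_rot: [0.708, 0.706, -0.0, 0.001]
ft_force: [-1.3, 0.8, 1.6]
grip_width: 0.0477
```

send_rows:
  deltas:
    - {"grip": 0.35, "translation": [0, 0, 0.001], "twist": [0, 0, 0]}
    - {"grip": 0.58, "translation": [0, 0, 0.001], "twist": [0, 0, 0]}
    - {"grip": 0.65, "translation": [0, 0, 0], "twist": [0, 0, 0]}
    - {"grip": 0.85, "translation": [0, 0, -0.001], "twist": [0, 0, 0]}
    - {"grip": 1, "translation": [0, 0, -0.003], "twist": [0, 0, 0]}

```text
clock: 14.0
eef_pos: [0.5961, -0.3172, 0.018]
tool_rot: [0.708, 0.706, -0.0, 0.001]
ft_force: [0.3, -0.6, 0.1]
grip_width: 0.0853
```

send_rows:
  deltas:
    - {"grip": 1, "translation": [0, 0, -0.03], "twist": [0, 0, 0]}
    - {"grip": 1, "translation": [0, 0, -0.08], "twist": [0, 0, 0]}
    - {"grip": 1, "translation": [0, 0, -0.13], "twist": [0, 0, 0]}
    - {"grip": 1, "translation": [0, 0, -0.17], "twist": [0, 0, 0]}

```text
clock: 14.5
eef_pos: [0.5965, -0.3173, 0.1907]
tool_rot: [0.708, 0.706, 0.0, 0.002]
ft_force: [0.0, -0.3, -1.3]
grip_width: 0.0856
```

```bash
python3 -c "
from h import *
c=wdots(.033);cv2.imwrite('pics/wrist10.png',c['color'])
for col in('yellow','green'):
  for k in blobs(c['color'],col): print(col,[np.round(s,1) for s in circ(c,k,.011)])
go(480,-55.2,185)
"
```

```text
dot yellow [319.8 216.7] [array([ 596.5, -316.7]), np.float64(7.1), np.float64(6.8), np.float64(7.6)]
yellow [array([ 596. , -317.7]), np.float64(40.1), np.float64(39.5), np.float64(40.6)]
green [array([ 412.7, -278.7]), np.float64(40.6), np.float64(39.8), np.float64(41.2)]
clk 14.55 tcp [ 598.6 -318.4  197.2] yaw -0.2 f [0.9 0.2 4.2] w 85.1
  need t [ 0.2629 -0.1197  0.0092] twist [ 0.7  0.4 -0.2] dist 0.289
```

View pics/wrist10.png

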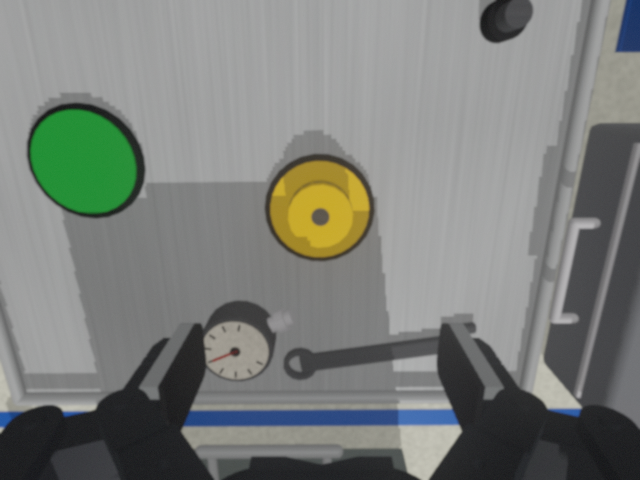

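send_rows:
  deltas:
    - {"grip": 1, "translation": [0.045, -0.02, 0.0], "twist": [0.5, 0.3, 0]}
    - {"grip": 1, "translation": [0.095, -0.043, 0.0], "twist": [0.5, 0.3, 0]}
    - {"grip": 1, "translation": [0.145, -0.066, 0.0], "twist": [0.5, 0.3, 0]}
    - {"grip": 1, "translation": [0.195, -0.089, 0.0], "twist": [0.5, 0.3, 0]}
    - {"grip": 1, "translation": [0.24, -0.11, 0.005], "twist": [0.5, 0.3, 0]}

```text
clock: 15.18
eef_pos: [0.489, -0.0765, 0.1898]
tool_rot: [0.708, 0.706, 0.001, 0.002]
ft_force: [0.9, 0.4, 0.3]
grip_width: 0.0851
```

```bash
python3 -c "
from h import *
go(480,-55.2,180)
"
```

```text
clk 15.18 tcp [489.  -76.5 189.8] yaw -0.2 f [0.9 0.4 0.3] w 85.1
  need t [ 0.0213 -0.0091  0.0098] twist [ 0.3  0.1 -0.2] dist 0.025
```

send_rows:
  deltas:
    - {"grip": 1, "translation": [0.0213, -0.009, 0.005], "twist": [0.3, 0.1, -0.2]}
    - {"grip": 1, "translation": [0.0213, -0.009, 0.01], "twist": [0.3, 0.1, -0.2]}
    - {"grip": 1, "translation": [0.0213, -0.009, 0.01], "twist": [0.3, 0.1, -0.2]}

```text
clock: 15.55
eef_pos: [0.4804, -0.0556, 0.1796]
tool_rot: [0.707, 0.707, -0.0, -0.0]
ft_force: [-0.3, 0.4, -0.0]
grip_width: 0.0851
```

```bash
python3 -c "
from h import *
c=wdots(.137);print('red dot');wdots(.115)
go(479.8,-55.2,117.5)
"
```

```text
dot green [318.5 279.5] [array([479.4, -55.1]), np.float64(7.3), np.float64(7.0), np.float64(7.6)]
red dot
dot green [317.9 279. ] [array([479.2, -65. ]), np.float64(8.2), np.float64(7.9), np.float64(8.5)]
clk 15.65 tcp [480.7 -56.1 179.8] yaw -0.1 f [ 0.4 -0.  -0.3] w 85.3
  need t [ 0.0009 -0.0009  0.0623] twist [-0.  -0.  -0.1] dist 0.062
```

send_rows:
  deltas:
    - {"grip": 1, "translation": [0.0009, -0.001, 0.02], "twist": [0, 0, 0]}
    - {"grip": 1, "translation": [0.0009, -0.001, 0.04], "twist": [0, 0, 0]}
    - {"grip": 1, "translation": [0.0009, -0.001, 0.055], "twist": [0, 0, 0]}
    - {"grip": 0.9, "translation": [0.0009, -0.001, 0.0615], "twist": [0, 0, 0]}
    - {"grip": 0.75, "translation": [0.0009, -0.001, 0.0615], "twist": [0, 0, 0]}

```text
clock: 16.27
eef_pos: [0.4798, -0.0557, 0.1181]
tool_rot: [0.708, 0.706, -0.0, -0.0]
ft_force: [-0.2, -0.3, 0.3]
grip_width: 0.064
```

```bash
python3 -c "
from h import *
go(479.8,-55.2,117.5)
"
```

```text
clk 16.27 tcp [479.8 -55.7 118.1] yaw -0.1 f [-0.2 -0.3  0.3] w 64.0
  need t [0.0005 0.     0.0006] twist [-0.1 -0.  -0.1] dist 0.001
```

send_rows:
  deltas:
    - {"grip": 0.66, "translation": [0.0004, 0, 0], "twist": [0, 0, 0]}
    - {"grip": 0.62, "translation": [0.0004, 0, 0], "twist": [0, 0, 0]}
    - {"grip": 0.57, "translation": [0.0004, 0, 0], "twist": [0, 0, 0]}
    - {"grip": 0.4, "translation": [0.0004, 0, 0], "twist": [0, 0, 0]}
    - {"grip": 0.35, "translation": [0.0004, 0, 0], "twist": [0, 0, 0]}

```text
clock: 16.9
eef_pos: [0.48, -0.0554, 0.1192]
tool_rot: [0.708, 0.706, -0.0, 0.0]
ft_force: [-2.3, 0.6, 6.0]
grip_width: 0.0477
```

send_rows:
  deltas:
    - {"grip": 0.35, "translation": [0, 0, -0.003], "twist": [0, 0, 0]}
    - {"grip": 0.35, "translation": [0, 0, -0.01], "twist": [0, 0, 0]}
    - {"grip": 0.35, "translation": [0, 0, -0.025], "twist": [0, 0, 0]}
    - {"grip": 0.35, "translation": [0, 0, -0.05], "twist": [0, 0, 0]}
    - {"grip": 0.35, "translation": [0, 0, -0.065], "twist": [0, 0, 0]}

```text
clock: 17.52
eef_pos: [0.4804, -0.0554, 0.1853]
tool_rot: [0.708, 0.706, 0.0, 0.001]
ft_force: [-0.3, -0.2, -4.1]
grip_width: 0.0481
```

```bash
python3 -c "
from h import *
from workcell import camera
c=camera('side');cv2.imwrite('pics/side11.png',cv2.resize(c['color'][120:320,190:430],None,fx=3,fy=3))
go(413.5,-279,180)
"
```

```text
clk 17.57 tcp [481.4 -55.5 187.1] yaw -0.1 f [ 0.6 -0.1 -2.2] w 47.6
  need t [-0.2237 -0.0674  0.007 ] twist [ 0.2  0.  -0.1] dist 0.234
```

View pics/side11.png

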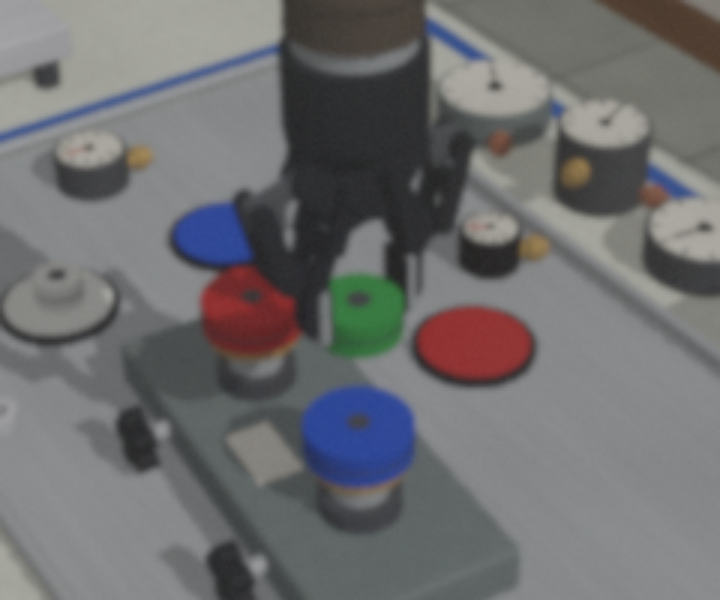

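send_rows:
  deltas:
    - {"grip": 0.35, "translation": [-0.02, -0.006, 0], "twist": [0, 0, 0]}
    - {"grip": 0.35, "translation": [-0.06, -0.018, 0], "twist": [0, 0, 0]}
    - {"grip": 0.35, "translation": [-0.11, -0.033, 0], "twist": [0, 0, 0]}
    - {"grip": 0.35, "translation": [-0.16, -0.048, 0], "twist": [0, 0, 0]}
    - {"grip": 0.35, "translation": [-0.2, -0.06, 0.01], "twist": [0, 0, 0]}

```text
clock: 18.2
eef_pos: [0.4207, -0.2573, 0.1772]
tool_rot: [0.708, 0.706, 0.001, 0.003]
ft_force: [0.5, 0.3, -3.2]
grip_width: 0.0481
```

send_rows:
  deltas:
    - {"grip": 0.35, "translation": [-0.02, -0.006, 0.02], "twist": [0, 0, 0]}
    - {"grip": 0.35, "translation": [-0.02, -0.006, 0.05], "twist": [0, 0, 0]}
    - {"grip": 0.35, "translation": [-0.02, -0.006, 0.08], "twist": [0, 0, 0]}
    - {"grip": 0.35, "translation": [-0.02, -0.006, 0.1], "twist": [0, 0, 0]}

```text
clock: 18.7
eef_pos: [0.4141, -0.2769, 0.0752]
tool_rot: [0.708, 0.706, 0.001, 0.001]
ft_force: [0.6, 0.5, -2.2]
grip_width: 0.0479
```

```bash
python3 -c "
from h import *
go(413.5,-279,15)
"
```

```text
clk 18.7 tcp [ 414.1 -276.9   75.2] yaw -0.2 f [ 0.6  0.5 -2.2] w 47.9
  need t [-0.0021 -0.0007  0.0602] twist [ 0.2 -0.  -0.2] dist 0.06
```

send_rows:
  deltas:
    - {"grip": 0.35, "translation": [-0.002, -0.0007, 0.02], "twist": [0.2, 0, 0]}
    - {"grip": 0.35, "translation": [-0.002, -0.0007, 0.038], "twist": [0.2, 0, 0]}
    - {"grip": 0.35, "translation": [-0.002, -0.0007, 0.05], "twist": [0.2, 0, 0]}
    - {"grip": 0.35, "translation": [-0.002, -0.0007, 0.054], "twist": [0.2, 0, 0]}
    - {"grip": 0.35, "translation": [-0.002, -0.0007, 0.056], "twist": [0.2, 0, 0]}

```text
clock: 19.32
eef_pos: [0.4138, -0.2791, 0.0193]
tool_rot: [0.708, 0.706, -0.0, 0.0]
ft_force: [-0.1, -0.7, -4.1]
grip_width: 0.048
```

```bash
python3 -c "
from h import *
go(413.5,-279,15)
"
```

```text
clk 19.32 tcp [ 413.8 -279.1   19.3] yaw -0.2 f [-0.1 -0.7 -4.1] w 48.0
  need t [ 0.0001 -0.0003  0.0043] twist [ 0.   0.  -0.2] dist 0.004
```

send_rows:
  deltas:
    - {"grip": 0.35, "translation": [0, 0, 0.002], "twist": [0, 0, 0]}
    - {"grip": 0.35, "translation": [0, 0, 0.003], "twist": [0, 0, 0]}
    - {"grip": 0.35, "translation": [0, 0, 0.004], "twist": [0, 0, 0]}
    - {"grip": 0.35, "translation": [0, 0, 0.0045], "twist": [0, 0, 0]}
    - {"grip": 0.35, "translation": [0, 0, 0.005], "twist": [0, 0, 0]}

```text
clock: 19.95
eef_pos: [0.4139, -0.2792, 0.0152]
tool_rot: [0.708, 0.706, 0.0, 0.0]
ft_force: [-1.8, 1.9, 8.7]
grip_width: 0.0479
```

send_rows:
  deltas:
    - {"grip": 0.35, "translation": [0, 0, 0], "twist": [0, 0, 0]}
    - {"grip": 0.58, "translation": [0, 0, 0], "twist": [0, 0, 0]}
    - {"grip": 0.65, "translation": [0, 0, 0], "twist": [0, 0, 0]}
    - {"grip": 0.85, "translation": [0, 0, -0.001], "twist": [0, 0, 0]}
    - {"grip": 1, "translation": [0, 0, -0.003], "twist": [0, 0, 0]}

```text
clock: 20.58
eef_pos: [0.4141, -0.2793, 0.0184]
tool_rot: [0.708, 0.706, 0.0, 0.001]
ft_force: [-0.3, -0.4, -1.5]
grip_width: 0.0854
```

send_rows:
  deltas:
    - {"grip": 1, "translation": [0, 0, -0.03], "twist": [0, 0, 0]}
    - {"grip": 1, "translation": [0, 0, -0.08], "twist": [0, 0, 0]}
    - {"grip": 1, "translation": [0, 0, -0.13], "twist": [0, 0, 0]}
    - {"grip": 1, "translation": [0, 0, -0.16], "twist": [0, 0, 0]}

```text
clock: 21.08
eef_pos: [0.4149, -0.2798, 0.1816]
tool_rot: [0.708, 0.706, 0.001, 0.003]
ft_force: [-0.2, 0.6, 0.0]
grip_width: 0.0854
```

```bash
python3 -c "
from h import *
c=wdots(.033);cv2.imwrite('pics/wrist12.png',c['color'])
for col in('yellow','green'):
  for k in blobs(c['color'],col): print(col,[np.round(s,1) for s in circ(c,k,.011)])
go(480,-55.2,175)
"
```

```text
dot yellow [556.3 265.4] [array([ 596.8, -316.6]), np.float64(7.2), np.float64(6.9), np.float64(7.6)]
dot green [318.6 219.5] [array([ 414.3, -279.1]), np.float64(7.4), np.float64(7.0), np.float64(7.9)]
yellow [array([ 596.1, -317.8]), np.float64(40.4), np.float64(39.5), np.float64(41.9)]
green [array([ 412.8, -279. ]), np.float64(39.7), np.float64(39.0), np.float64(40.3)]
clk 21.12 tcp [ 416.5 -280.9  185. ] yaw -0.2 f [ 1.7 -1.2  3. ] w 85.4
  need t [0.226  0.0627 0.0092] twist [ 0.5  0.4 -0.2] dist 0.235
```

View pics/wrist12.png

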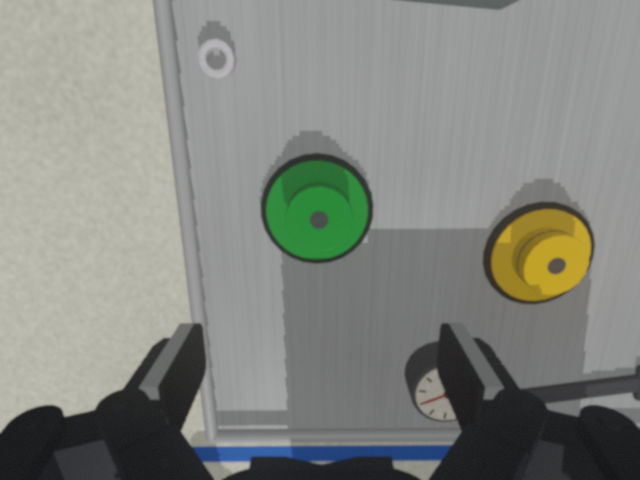

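send_rows:
  deltas:
    - {"grip": 1, "translation": [0.05, 0.014, 0.0], "twist": [0.5, 0.3, 0]}
    - {"grip": 1, "translation": [0.105, 0.029, 0.0], "twist": [0.5, 0.3, 0]}
    - {"grip": 1, "translation": [0.16, 0.044, 0.0], "twist": [0.5, 0.3, 0]}
    - {"grip": 1, "translation": [0.21, 0.058, 0.005], "twist": [0.5, 0.3, 0]}
    - {"grip": 1, "translation": [0.226, 0.0625, 0.009], "twist": [0.5, 0.3, 0]}

```text
clock: 21.75
eef_pos: [0.4802, -0.0526, 0.1751]
tool_rot: [0.707, 0.707, 0.0, 0.001]
ft_force: [0.7, -0.3, 0.2]
grip_width: 0.0854
```

send_rows:
  deltas:
    - {"grip": 1, "translation": [0, 0, 0.005], "twist": [0, 0, 0]}
    - {"grip": 1, "translation": [0, 0, 0.01], "twist": [0, 0, 0]}

```text
clock: 22.0
eef_pos: [0.4799, -0.0536, 0.1647]
tool_rot: [0.707, 0.707, -0.0, 0.001]
ft_force: [0.1, 0.2, 0.4]
grip_width: 0.0853
```

```bash
python3 -c "
from h import *
c=wdots(.115)
go(479.8,-55.2,130)
"
```

```text
dot blue [319.4 277.4] [array([479.4, -55.1]), np.float64(7.2), np.float64(7.0), np.float64(7.5)]
dot green [243.7 441.8] [array([ 434.2, -161.6]), np.float64(3.5), np.float64(0.3), np.float64(9.2)]
clk 22.05 tcp [479.5 -53.8 164.1] yaw -0.1 f [-0.8  0.1 -0.9] w 85.3
  need t [-0.0014  0.0003  0.0341] twist [-0.   0.1 -0.1] dist 0.034
```

send_rows:
  deltas:
    - {"grip": 1, "translation": [-0.0014, 0.0002, 0.012], "twist": [0, 0, 0]}
    - {"grip": 1, "translation": [-0.0014, 0.0002, 0.028], "twist": [0, 0, 0]}
    - {"grip": 1, "translation": [-0.0014, 0.0002, 0.046], "twist": [0, 0, 0]}
    - {"grip": 1, "translation": [-0.0014, 0.0002, 0.062], "twist": [0, 0, 0]}
    - {"grip": 1, "translation": [-0.0014, 0.0002, 0.07], "twist": [0, 0, 0]}

```text
clock: 22.68
eef_pos: [0.4785, -0.0561, 0.0926]
tool_rot: [0.708, 0.706, -0.001, -0.001]
ft_force: [-0.1, 0.5, 0.0]
grip_width: 0.0855
```

```bash
python3 -c "
from h import *
go(479.7,-55.2,94)
from workcell import camera
c=camera('side');cv2.imwrite('pics/side13.png',cv2.resize(c['color'][120:320,190:430],None,fx=3,fy=3))
"
```

```text
clk 22.68 tcp [478.5 -56.1  92.6] yaw -0.2 f [-0.1  0.5  0. ] w 85.5
  need t [ 0.0009  0.0012 -0.0014] twist [-0.2  0.1 -0.2] dist 0.002
```

View pics/side13.png

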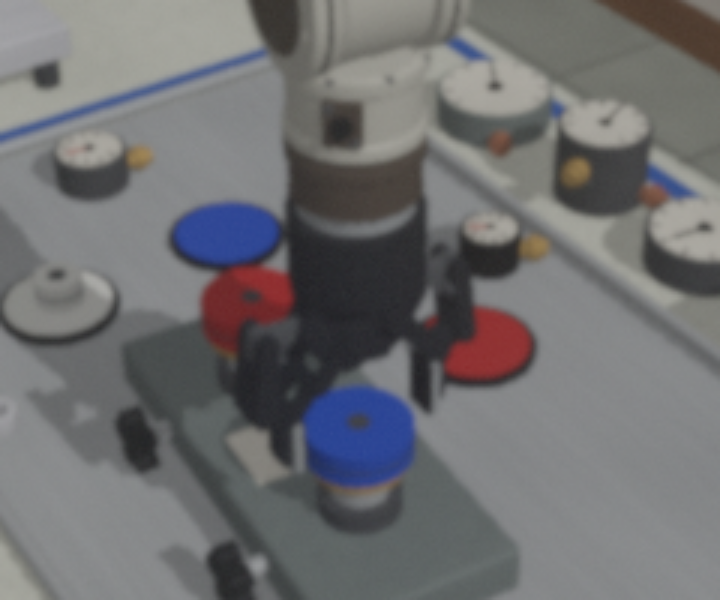

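send_rows:
  deltas:
    - {"grip": 0.95, "translation": [0.0009, 0.0012, 0.001], "twist": [0, 0, 0]}
    - {"grip": 0.88, "translation": [0.0009, 0.0012, 0.0015], "twist": [0, 0, 0]}
    - {"grip": 0.82, "translation": [0.0009, 0.0012, 0.0015], "twist": [0, 0, 0]}
    - {"grip": 0.77, "translation": [0.0009, 0.0012, 0.0015], "twist": [0, 0, 0]}
    - {"grip": 0.6, "translation": [0.0009, 0.0012, 0.0015], "twist": [0, 0, 0]}

```text
clock: 23.35
eef_pos: [0.4793, -0.055, 0.0916]
tool_rot: [0.708, 0.706, -0.002, -0.001]
ft_force: [-3.3, 0.4, 7.0]
grip_width: 0.064
```

send_rows:
  deltas:
    - {"grip": 0.55, "translation": [0, 0, 0], "twist": [0, 0, 0]}
    - {"grip": 0.55, "translation": [0, 0, 0], "twist": [0, 0, 0]}

```text
clock: 23.6
eef_pos: [0.4793, -0.055, 0.0917]
tool_rot: [0.708, 0.706, -0.002, -0.001]
ft_force: [-0.7, 0.1, 0.9]
grip_width: 0.0641
```

send_rows:
  deltas:
    - {"grip": 0.55, "translation": [0, 0, -0.003], "twist": [0, 0, 0]}
    - {"grip": 0.55, "translation": [0, 0, -0.01], "twist": [0, 0, 0]}
    - {"grip": 0.55, "translation": [0, 0, -0.025], "twist": [0, 0, 0]}
    - {"grip": 0.55, "translation": [0, 0, -0.055], "twist": [0, 0, 0]}
    - {"grip": 0.55, "translation": [0, 0, -0.085], "twist": [0, 0, 0]}

```text
clock: 24.22
eef_pos: [0.4791, -0.0548, 0.1772]
tool_rot: [0.708, 0.706, -0.002, -0.001]
ft_force: [-0.2, 0.3, -5.4]
grip_width: 0.0642
```

```bash
python3 -c "
from h import *
from workcell import camera
c=camera('side');cv2.imwrite('pics/side14.png',cv2.resize(c['color'][120:320,190:430],None,fx=3,fy=3))
go(587.5,290,180)
"
```

```text
clk 24.27 tcp [481.6 -55.1 181.6] yaw -0.1 f [ 0.8 -0.2 -2. ] w 63.8
  need t [0.3454 0.105  0.0013] twist [ 0.2  0.1 -0.1] dist 0.361
```

View pics/side14.png

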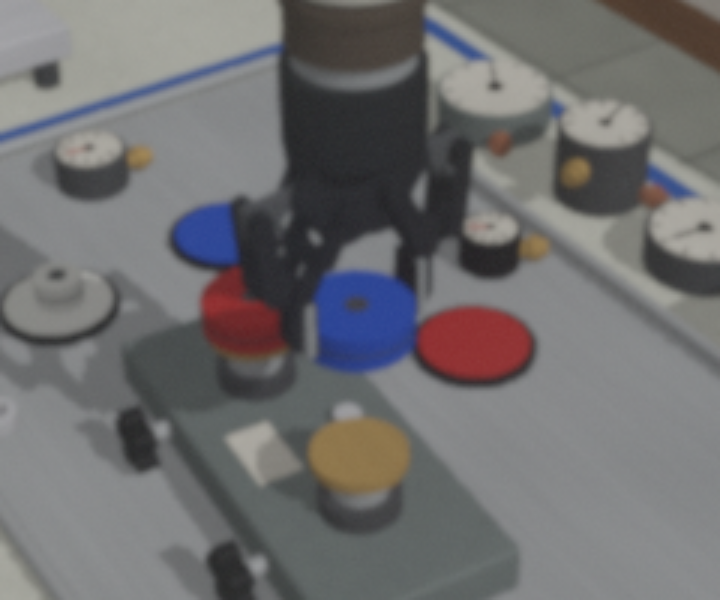

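Blue held level. Carry to the blue dock.

send_rows:
  deltas:
    - {"grip": 0.55, "translation": [0.02, 0.006, 0], "twist": [0, 0, 0]}
    - {"grip": 0.55, "translation": [0.06, 0.018, 0], "twist": [0, 0, 0]}
    - {"grip": 0.55, "translation": [0.11, 0.033, 0], "twist": [0, 0, 0]}
    - {"grip": 0.55, "translation": [0.16, 0.048, 0], "twist": [0, 0, 0]}
    - {"grip": 0.55, "translation": [0.21, 0.064, 0], "twist": [0, 0, 0]}

```text
clock: 24.9
eef_pos: [0.5462, 0.1561, 0.1804]
tool_rot: [0.708, 0.706, -0.0, 0.001]
ft_force: [0.8, -0.3, -5.6]
grip_width: 0.064
```

send_rows:
  deltas:
    - {"grip": 0.55, "translation": [0.045, 0.014, 0], "twist": [0, 0, 0]}
    - {"grip": 0.55, "translation": [0.085, 0.026, 0], "twist": [0, 0, 0]}
    - {"grip": 0.55, "translation": [0.115, 0.035, 0.01], "twist": [0, 0, 0]}
    - {"grip": 0.55, "translation": [0.135, 0.04, 0.025], "twist": [0, 0, 0]}
    - {"grip": 0.55, "translation": [0.136, 0.041, 0.05], "twist": [0, 0, 0]}

```text
clock: 25.52
eef_pos: [0.5879, 0.2936, 0.1288]
tool_rot: [0.707, 0.707, 0.0, 0.001]
ft_force: [-0.2, 0.3, -5.0]
grip_width: 0.0638
```

```bash
python3 -c "
from h import *
go(587.5,290,12)
"
```

```text
clk 25.52 tcp [587.9 293.6 128.8] yaw -0.1 f [-0.2  0.3 -5. ] w 63.8
  need t [-0.0033 -0.0006  0.1168] twist [ 0.1  0.1 -0.1] dist 0.117
```

send_rows:
  deltas:
    - {"grip": 0.55, "translation": [-0.0035, -0.0005, 0.02], "twist": [0, 0, 0]}
    - {"grip": 0.55, "translation": [-0.0035, -0.0005, 0.05], "twist": [0, 0, 0]}
    - {"grip": 0.55, "translation": [-0.0035, -0.0005, 0.08], "twist": [0, 0, 0]}
    - {"grip": 0.55, "translation": [-0.0035, -0.0005, 0.1], "twist": [0, 0, 0]}
    - {"grip": 0.55, "translation": [-0.0035, -0.0005, 0.108], "twist": [0, 0, 0]}

```text
clock: 26.15
eef_pos: [0.5857, 0.2884, 0.0177]
tool_rot: [0.708, 0.707, -0.003, 0.001]
ft_force: [-0.0, 0.2, -5.1]
grip_width: 0.0638
```

```bash
python3 -c "
from h import *
go(587.5,290,10)
"
```

```text
clk 26.15 tcp [585.7 288.4  17.7] yaw -0.1 f [-0.   0.2 -5.1] w 63.8
  need t [0.0017 0.0018 0.0077] twist [-0.1  0.3 -0.1] dist 0.008
```

send_rows:
  deltas:
    - {"grip": 0.55, "translation": [0.0017, 0.0018, 0.002], "twist": [0, 0.3, 0]}
    - {"grip": 0.55, "translation": [0.0017, 0.0018, 0.004], "twist": [0, 0.3, 0]}
    - {"grip": 0.55, "translation": [0.0017, 0.0018, 0.006], "twist": [0, 0.3, 0]}
    - {"grip": 0.55, "translation": [0.0017, 0.0018, 0.007], "twist": [0, 0.3, 0]}
    - {"grip": 0.55, "translation": [0.0017, 0.0018, 0.008], "twist": [0, 0.3, 0]}

```text
clock: 26.78
eef_pos: [0.5877, 0.2902, 0.0101]
tool_rot: [0.708, 0.707, -0.0, -0.001]
ft_force: [0.1, 0.2, -5.3]
grip_width: 0.0636
```

send_rows:
  deltas:
    - {"grip": 0.55, "translation": [0, 0, 0.001], "twist": [0, 0, 0]}
    - {"grip": 0.55, "translation": [0, 0, 0.0015], "twist": [0, 0, 0]}

```text
clock: 27.02
eef_pos: [0.5877, 0.2902, 0.0098]
tool_rot: [0.708, 0.707, -0.0, -0.001]
ft_force: [-3.3, -1.3, 4.3]
grip_width: 0.0639
```

Contact. Release.

send_rows:
  deltas:
    - {"grip": 0.55, "translation": [0, 0, 0.0005], "twist": [0, 0, 0]}
    - {"grip": 0.78, "translation": [0, 0, 0.0005], "twist": [0, 0, 0]}
    - {"grip": 0.86, "translation": [0, 0, 0], "twist": [0, 0, 0]}
    - {"grip": 1, "translation": [0, 0, 0], "twist": [0, 0, 0]}
    - {"grip": 1, "translation": [0, 0, -0.002], "twist": [0, 0, 0]}

```text
clock: 27.65
eef_pos: [0.5879, 0.2903, 0.0119]
tool_rot: [0.708, 0.707, 0.0, -0.001]
ft_force: [0.2, 1.0, -0.7]
grip_width: 0.0854
```

send_rows:
  deltas:
    - {"grip": 1, "translation": [0, 0, -0.015], "twist": [0, 0, 0]}
    - {"grip": 1, "translation": [0, 0, -0.05], "twist": [0, 0, 0]}
    - {"grip": 1, "translation": [0, 0, -0.1], "twist": [0, 0, 0]}
    - {"grip": 1, "translation": [0, 0, -0.15], "twist": [0, 0, 0]}

```text
clock: 28.15
eef_pos: [0.5882, 0.2901, 0.1645]
tool_rot: [0.708, 0.707, 0.001, -0.001]
ft_force: [0.6, -0.4, 0.2]
grip_width: 0.0853
```

```bash
python3 -c "
from h import *
c=wdots(.033);cv2.imwrite('pics/wrist15.png',c['color'])
for k in blobs(c['color'],'blue'): print([np.round(s,1) for s in circ(c,k,.011)])
go(491.7,83.5,160)
"
```

```text
dot blue [320.6 228.7] [array([588.2, 289.8]), np.float64(7.3), np.float64(7.0), np.float64(7.8)]
[array([586.6, 290.2]), np.float64(40.2), np.float64(39.0), np.float64(41.6)]
clk 28.2 tcp [591.5 291.8 173.4] yaw -0.1 f [1.7 0.8 6.4] w 85.3
  need t [-0.2085 -0.0996  0.0106] twist [ 0.7 -0.4 -0.1] dist 0.231
```

View pics/wrist15.png

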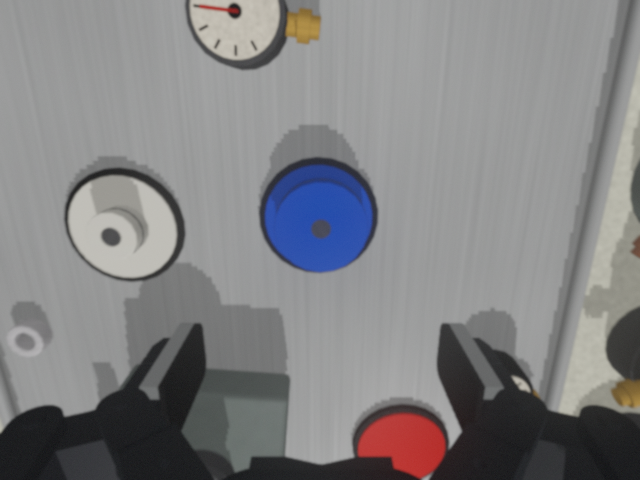

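send_rows:
  deltas:
    - {"grip": 1, "translation": [-0.045, -0.021, 0.0], "twist": [0.5, -0.3, 0]}
    - {"grip": 1, "translation": [-0.095, -0.045, 0.0], "twist": [0.5, -0.3, 0]}
    - {"grip": 1, "translation": [-0.145, -0.069, 0.0], "twist": [0.5, -0.3, 0]}
    - {"grip": 1, "translation": [-0.19, -0.09, 0.005], "twist": [0.5, -0.3, 0]}
    - {"grip": 1, "translation": [-0.2085, -0.0996, 0.01], "twist": [0.5, -0.3, 0]}

```text
clock: 28.82
eef_pos: [0.4907, 0.0814, 0.1618]
tool_rot: [0.708, 0.706, 0.002, 0.001]
ft_force: [0.3, 0.3, -0.2]
grip_width: 0.0855
```

send_rows:
  deltas:
    - {"grip": 1, "translation": [-0.002, 0, 0.003], "twist": [0, 0, 0]}
    - {"grip": 1, "translation": [-0.002, 0, 0.003], "twist": [0, 0, 0]}

```text
clock: 29.08
eef_pos: [0.4915, 0.0798, 0.1595]
tool_rot: [0.709, 0.706, 0.003, 0.001]
ft_force: [-0.3, 0.6, -0.8]
grip_width: 0.0855
```

```bash
python3 -c "
from h import *
c=wdots(.115)
for k in blobs(c['color'],'red'): print([np.round(s,1) for s in circ(c,k,.011)])
go(491.7,83.5,91.5)
"
```

```text
dot red [319.  270.5] [array([491.1,  84.4]), np.float64(7.2), np.float64(7.0), np.float64(7.5)]
[array([491.2,  44.1]), np.float64(50.9), np.float64(48.1), np.float64(54.8)]
[array([661.6,  71.4]), np.float64(39.7), np.float64(39.2), np.float64(40.3)]
clk 29.12 tcp [491.6  80.1 159.5] yaw -0.2 f [ 0.8  0.9 -0.9] w 85.0
  need t [ 0.0032 -0.0004  0.068 ] twist [ 0.3 -0.2 -0.2] dist 0.068
```

send_rows:
  deltas:
    - {"grip": 1, "translation": [0.0035, -0.0003, 0.012], "twist": [0.3, -0.2, 0]}
    - {"grip": 1, "translation": [0.0035, -0.0003, 0.028], "twist": [0.3, -0.2, 0]}
    - {"grip": 1, "translation": [0.0035, -0.0003, 0.046], "twist": [0.3, -0.2, 0]}
    - {"grip": 1, "translation": [0.0035, -0.0003, 0.061], "twist": [0.3, -0.2, 0]}
    - {"grip": 1, "translation": [0.0035, -0.0003, 0.068], "twist": [0.3, -0.2, 0]}

```text
clock: 29.75
eef_pos: [0.4912, 0.0843, 0.09]
tool_rot: [0.708, 0.706, -0.001, -0.0]
ft_force: [-1.5, -0.6, 0.5]
grip_width: 0.0852
```

```bash
python3 -c "
from h import *
go(491.7,83.7,91.5)
"
```

```text
clk 29.75 tcp [491.2  84.3  90. ] yaw -0.1 f [-1.5 -0.6  0.5] w 85.2
  need t [-0.0006  0.0005 -0.0015] twist [-0.1  0.  -0.1] dist 0.002
```

send_rows:
  deltas:
    - {"grip": 0.95, "translation": [-0.0005, 0.0005, -0.0015], "twist": [0, 0, 0]}
    - {"grip": 0.88, "translation": [-0.0005, 0.0005, -0.0015], "twist": [0, 0, 0]}
    - {"grip": 0.82, "translation": [-0.0005, 0.0005, -0.0015], "twist": [0, 0, 0]}
    - {"grip": 0.77, "translation": [-0.0005, 0.0005, -0.0015], "twist": [0, 0, 0]}
    - {"grip": 0.6, "translation": [-0.0005, 0.0005, -0.0015], "twist": [0, 0, 0]}

```text
clock: 30.38
eef_pos: [0.4915, 0.0838, 0.0926]
tool_rot: [0.708, 0.706, -0.0, -0.0]
ft_force: [-3.1, 0.1, 8.2]
grip_width: 0.0639
```

send_rows:
  deltas:
    - {"grip": 0.55, "translation": [0, 0, 0], "twist": [0, 0, 0]}
    - {"grip": 0.55, "translation": [0, 0, 0], "twist": [0, 0, 0]}

```text
clock: 30.62
eef_pos: [0.4914, 0.0837, 0.0927]
tool_rot: [0.708, 0.706, -0.0, -0.0]
ft_force: [-1.5, -0.5, 0.6]
grip_width: 0.0641
```

send_rows:
  deltas:
    - {"grip": 0.55, "translation": [0, 0, -0.003], "twist": [0, 0, 0]}
    - {"grip": 0.55, "translation": [0, 0, -0.01], "twist": [0, 0, 0]}
    - {"grip": 0.55, "translation": [0, 0, -0.025], "twist": [0, 0, 0]}
    - {"grip": 0.55, "translation": [0, 0, -0.045], "twist": [0, 0, 0]}
    - {"grip": 0.55, "translation": [0, 0, -0.055], "twist": [0, 0, 0]}

```text
clock: 31.25
eef_pos: [0.4925, 0.084, 0.1497]
tool_rot: [0.708, 0.706, 0.001, 0.001]
ft_force: [-0.3, 0.6, -4.6]
grip_width: 0.0642
```

```bash
python3 -c "
from h import *
from workcell import camera
c=camera('side');cv2.imwrite('pics/side16.png',cv2.resize(c['color'][120:320,190:430],None,fx=3,fy=3))
go(662,70.5,140)
"
```

```text
clk 31.3 tcp [493.   84.  150.5] yaw -0.1 f [ 0.8 -0.5 -3.9] w 63.8
  need t [-0.0131  0.169   0.0111] twist [ 0.2 -0.  -0.1] dist 0.17
```

View pics/side16.png

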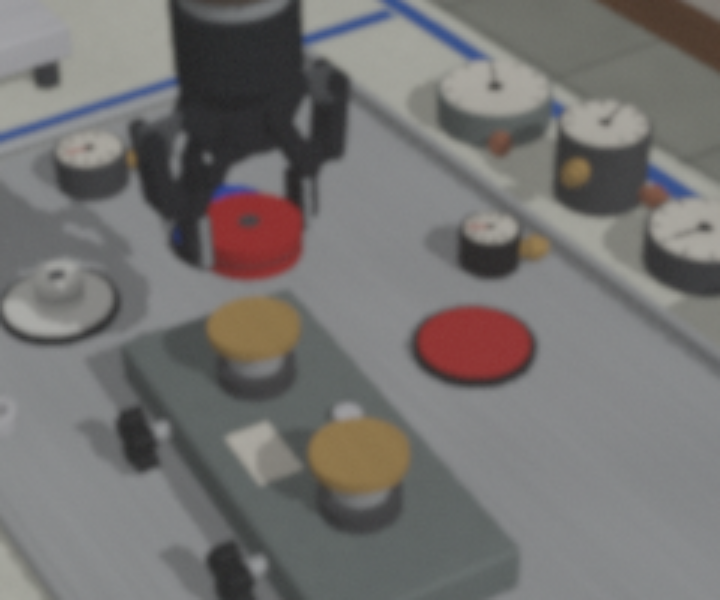

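send_rows:
  deltas:
    - {"grip": 0.55, "translation": [-0.002, 0.02, 0], "twist": [0, 0, 0]}
    - {"grip": 0.55, "translation": [-0.005, 0.06, 0], "twist": [0, 0, 0]}
    - {"grip": 0.55, "translation": [-0.009, 0.11, 0], "twist": [0, 0, 0]}
    - {"grip": 0.55, "translation": [-0.012, 0.15, 0], "twist": [0, 0, 0]}
    - {"grip": 0.55, "translation": [-0.013, 0.168, 0.01], "twist": [0, 0, 0]}

```text
clock: 31.92
eef_pos: [0.6635, 0.0703, 0.1408]
tool_rot: [0.708, 0.706, 0.002, 0.002]
ft_force: [0.5, 0.0, -4.4]
grip_width: 0.0639
```

send_rows:
  deltas:
    - {"grip": 0.55, "translation": [0, 0.001, 0.02], "twist": [0, 0, 0]}
    - {"grip": 0.55, "translation": [0, 0.001, 0.045], "twist": [0, 0, 0]}
    - {"grip": 0.55, "translation": [0, 0.001, 0.07], "twist": [0, 0, 0]}
    - {"grip": 0.55, "translation": [0, 0.001, 0.085], "twist": [0, 0, 0]}
    - {"grip": 0.55, "translation": [0, 0.001, 0.09], "twist": [0, 0, 0]}

```text
clock: 32.55
eef_pos: [0.6641, 0.0702, 0.0493]
tool_rot: [0.708, 0.706, 0.001, 0.001]
ft_force: [-0.7, 0.3, -5.5]
grip_width: 0.0637
```

```bash
python3 -c "
from h import *
go(662,70.5,11)
"
```

```text
clk 32.55 tcp [664.1  70.2  49.3] yaw -0.2 f [-0.7  0.3 -5.5] w 63.7
  need t [ 0.0003 -0.0022  0.0383] twist [ 0.2  0.  -0.2] dist 0.038
```

send_rows:
  deltas:
    - {"grip": 0.55, "translation": [0, -0.002, 0.01], "twist": [0.2, 0, 0]}
    - {"grip": 0.55, "translation": [0, -0.002, 0.02], "twist": [0.2, 0, 0]}
    - {"grip": 0.55, "translation": [0, -0.002, 0.028], "twist": [0.2, 0, 0]}
    - {"grip": 0.55, "translation": [0, -0.002, 0.032], "twist": [0.2, 0, 0]}
    - {"grip": 0.55, "translation": [0, -0.002, 0.034], "twist": [0.2, 0, 0]}

```text
clock: 33.17
eef_pos: [0.6623, 0.0702, 0.0151]
tool_rot: [0.708, 0.706, -0.0, -0.0]
ft_force: [-0.4, 1.0, -3.2]
grip_width: 0.0638
```

```bash
python3 -c "
from h import *
go(662,70.5,11)
"
```

```text
clk 33.17 tcp [662.3  70.2  15.1] yaw -0.2 f [-0.4  1.  -3.2] w 63.8
  need t [ 0.0003 -0.0003  0.0041] twist [-0.  -0.  -0.2] dist 0.004
```

send_rows:
  deltas:
    - {"grip": 0.55, "translation": [0, 0, 0.0015], "twist": [0, 0, 0]}
    - {"grip": 0.55, "translation": [0, 0, 0.003], "twist": [0, 0, 0]}
    - {"grip": 0.55, "translation": [0, 0, 0.004], "twist": [0, 0, 0]}
    - {"grip": 0.55, "translation": [0, 0, 0.0045], "twist": [0, 0, 0]}
    - {"grip": 0.55, "translation": [0, 0, 0.005], "twist": [0, 0, 0]}

```text
clock: 33.8
eef_pos: [0.6623, 0.0702, 0.0108]
tool_rot: [0.708, 0.706, -0.0, -0.0]
ft_force: [-2.0, 0.5, 0.7]
grip_width: 0.0637
```

Contact (−4.5 → +0.7 N). Release.

send_rows:
  deltas:
    - {"grip": 0.55, "translation": [0, 0, 0.001], "twist": [0, 0, 0]}
    - {"grip": 0.78, "translation": [0, 0, 0.0008], "twist": [0, 0, 0]}
    - {"grip": 0.86, "translation": [0, 0, 0], "twist": [0, 0, 0]}
    - {"grip": 1, "translation": [0, 0, 0], "twist": [0, 0, 0]}
    - {"grip": 1, "translation": [0, 0, -0.002], "twist": [0, 0, 0]}

```text
clock: 34.42
eef_pos: [0.6625, 0.0702, 0.0129]
tool_rot: [0.708, 0.706, -0.0, -0.0]
ft_force: [-0.6, -0.3, 0.8]
grip_width: 0.085
```

send_rows:
  deltas:
    - {"grip": 1, "translation": [0, 0, -0.015], "twist": [0, 0, 0]}
    - {"grip": 1, "translation": [0, 0, -0.05], "twist": [0, 0, 0]}
    - {"grip": 1, "translation": [0, 0, -0.1], "twist": [0, 0, 0]}
    - {"grip": 1, "translation": [0, 0, -0.15], "twist": [0, 0, 0]}
    - {"grip": 1, "translation": [0, 0, -0.17], "twist": [0, 0, 0]}

```text
clock: 35.05
eef_pos: [0.6645, 0.0704, 0.1889]
tool_rot: [0.708, 0.706, 0.003, 0.003]
ft_force: [1.0, -0.4, 0.2]
grip_width: 0.0855
```

```bash
python3 -c "
from h import *
from workcell import camera
c=wdots(.033);cv2.imwrite('pics/wrist17.png',c['color'])
for k in blobs(c['color'],'red'): print([np.round(s,1) for s in circ(c,k,.011)])
for n in('scene','side'):
  c=camera(n);cv2.imwrite('pics/%s17.png'%n,c['color'])
go(662,70.5,180)
"
```

```text
dot red [316.3 218.3] [array([662.7,  70.7]), np.float64(7.4), np.float64(7.0), np.float64(7.8)]
dot blue [588.  374.1] [array([899.4, -72.1]), np.float64(12.7), np.float64(9.1), np.float64(21.0)]
dot yellow [ 62.1 204.3] [array([474.1,  82.4]), np.float64(3.8), np.float64(1.5), np.float64(8.8)]
[array([662. ,  70.7]), np.float64(39.8), np.float64(39.0), np.float64(40.8)]
clk 35.2 tcp [663.6  70.3 185.4] yaw -0.2 f [-0.1 -0.4 -0.1] w 85.2
  need t [ 0.0002 -0.0016  0.0054] twist [ 0.3 -0.  -0.2] dist 0.006
```

View pics/wrist17.png

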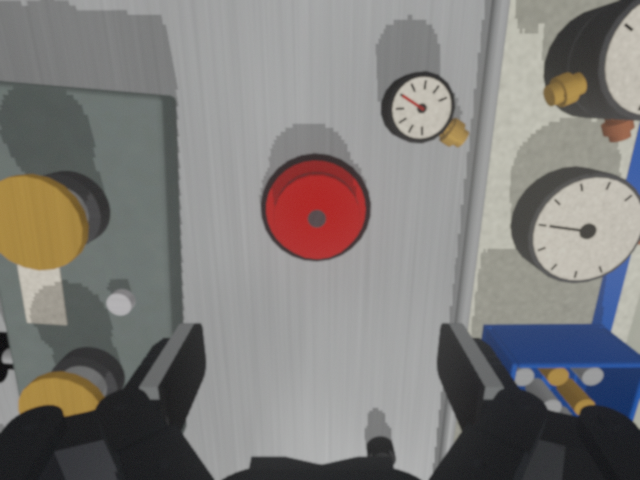

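View pics/scene17.png

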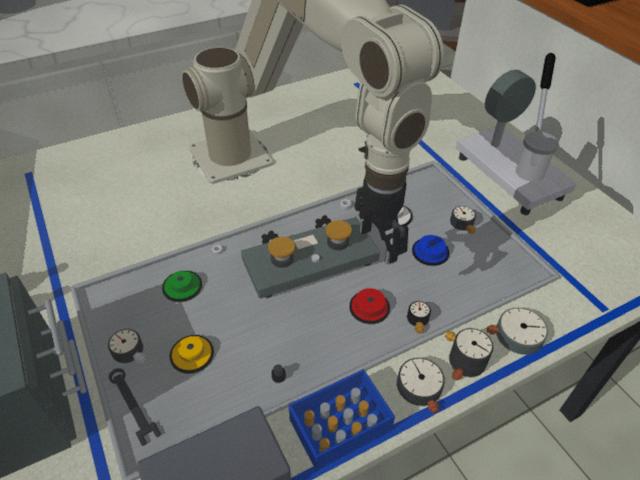

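View pics/side17.png

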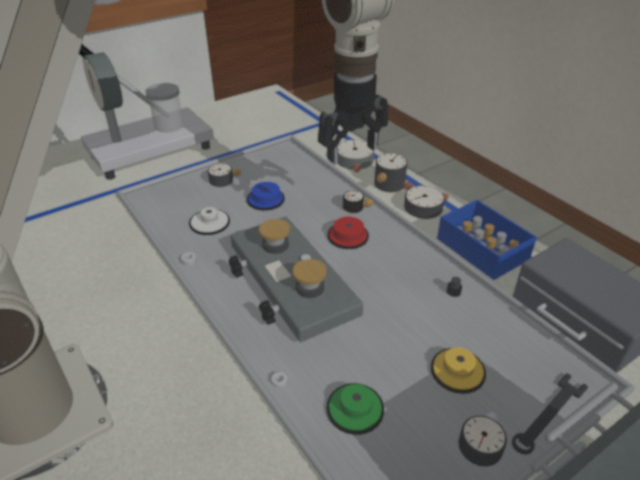

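All five weights lie flat and centred on their docks, and the arm is clear. Let it settle, then hand in.

send_rows:
  deltas:
    - {"grip": 1, "translation": [0, 0, 0], "twist": [0, 0, 0]}
    - {"grip": 1, "translation": [0, 0, 0], "twist": [0, 0, 0]}
    - {"grip": 1, "translation": [0, 0, 0], "twist": [0, 0, 0]}

```text
clock: 35.58
eef_pos: [0.663, 0.0703, 0.1842]
tool_rot: [0.708, 0.706, 0.001, 0.001]
ft_force: [0.1, -0.0, 0.5]
grip_width: 0.0853
```

```bash
python3 -c "
from workcell import bot
print(bot.job_done())"
```

```text
the job is handed in; nothing more can be done
None
```

All five weights are on the docks of their own colour, and I handed the job in at about 36 s of the 122 s allowed. I moved them in the order white, yellow, green, blue, red. Each one was gripped level, lowered until the wrist force showed contact, and then released.

**Centring:** wrist pictures taken after each release put every weight's dot within about 2 mm of its dock's centre, where 12 mm is allowed. The white one is the least exact, because I read its dock outline by eye.

| Weight | Offset from dock centre (mm) |
|---|---|
| white | about 2 |
| yellow | about 1 |
| green | about 1.5 |
| blue | about 1.7 |
| red | about 0.7 |

**Flatness:** the last side picture shows all five lying flat with the gripper well clear. The last scene picture agrees, except that the arm hides most of the white dock there. I judged tilt and height only by eye in these pictures and did not measure them.

**Camera disagreement:** the scene and side cameras differed by up to about 5 mm on dock positions. I used averages and the close wrist views instead. No check failed.

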